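# Chock the cart and unhitch its tongue

### The arm

A 6-joint arm with a two-finger parallel gripper is mounted at the origin on the work surface. World frame = base frame: x ahead of the robot, y to its left, z up, the work surface at z = 0. Lengths are in m, angles in rad, forces in N, time in s.
With the tool pointing down it reaches from about 0.4 to 0.825 m from the base axis. Payload 7 kg.
Tool frame: the origin (TCP) lies on the centre line of the jaws, within the pads' length; the fingertips stand 22 mm ahead of it and the grasp point (between the pads) lies 3 mm ahead of it (arm.tcp_to_tips is the distance from the TCP to the fingertips, in m); z points along the fingers, y is the line along which they close (so a half turn about z gives the same grasp; the last joint's range is limited). The gripper opens to 88 mm and grips with 3 to 60 N. Pads are 19 mm wide; open, the fingers measure 130 mm over their backs; the gripper's body (78 mm by 193 mm) begins 47 mm behind the grasp point.
Start: joints at [1.441, 0.359, 0.012, 0, -1.224, -0.288], TCP at [0.274, 0.617, 0.211] pointing down, gripper open.
Joint ranges: [-3.07, 3.07], [-1.43, 2.12], [-1.02, 1.25], [-3.03, 1.67], [-3.05, -0], [-3.03, 3.03]. Speed limits (rad/s): [2.39, 2.39, 3.01, 3.14, 3.14, 3.14].

### API

Orientations are given as [roll, pitch, yaw] about the fixed x, y, z axes, in that order (R = Rz(yaw) Ry(pitch) Rx(roll)).
In Python, from station import arm gives the robot as it stands.
- The arm moves only by the tool jog_arm, never from a script. Its argument "targets" is a list of rows, each an object of numbers: "dx", "dy", "dz": the shift along the tool's x, y, z in mm; "rx", "ry", "rz": the turn, a rotation vector about the tool's x, y, z in rad; "gripper": the closure, from 0 (fully open) to 1 (shut). In form: [{"dx": .., "dy": .., "dz": .., "rx": .., "ry": .., "rz": .., "gripper": ..}, ...]. A call has exactly 8 rows; each row is the pose to reach, as a shift and turn from the pose commanded when the call began, along the tool's axes at that moment; what a row does not reach only later rows make up. A row lasts 1/12 s, in which the tool goes at most 41.7 mm and 7.16 degrees, less where a joint would pass 70% of its speed; a pose out of reach is approached as far as the arm can. A call with a gripper value outside its range is refused whole. The fingers move at their own pace and stop on an object; "force" is the grip in N (left out, the last holds). Time passes only in rows, so rows that repeat a pose let the fingers close, or fill a call up. It gives the time, the measured TCP pose, the force, the opening and the grip force at its end, in the units of the state.
- arm.get_state(): the state, without advancing time (a new reading comes with each control period).
- arm.grab_frame(name): name is "scene" or "top"; returns a dict with "frame" (480x640x3 uint8, red, green, blue), "z_map" (480x640 float32, m along the optical axis (not along the pixel's ray), 0 where there is no reading), "fx", "fy", "cx", "cy" (pixels), "view" (4x4, takes a point from world to camera coordinates). Camera axes: x right, y down, z forward; pixel columns grow to the right and rows downward; lengths in m; the calibration is good to about 2 mm. A picture is of the moment at which its call begins.
- arm.job_done(): hands the job in; it is judged then, once.
The state is a dict: "t": time; "q": joint angles; "qd": joint speeds; "joint_efforts": joint torques, N m; "eef_pos": TCP position; "ee_rot": TCP orientation; "force": force on the tool from outside, world axes, zero at the start; "moment": the same for the moment, N m; "width": finger opening in m; "gripper_force": force on a finger pad.
Only numpy, scipy, OpenCV 4.12 (cv2) and the standard library are available. Lean on these libraries where they do the work, as an engineer would, in place of code of your own. Each camera call takes 0.05 s, during which the arm holds its last target. There are 200 camera calls.

### The job

Get the cart axle ready for service: first push the orange chock bar home in the yellow corner in front of the cart's wheel, so that its long side lies flush against the yellow fence and its end butts against the yellow stop. Then take the red latch grip of the hitch, pull it sideways, out from the coupler, against its spring, and with it lift the tongue off the ball until the whole coupler is well clear above the ball. Finish while still gripping it and holding the tongue raised and still, and leave all the other things on the table where they stand.

Things in the scene. Friction and masses are not known exactly. Their poses are not given: they have to be found in the camera images.
- cart: front axle of a blue stock cart, fixed; place and yaw vary. Origin on the table under the hitch ball; x along the tongue from ball to axle (roughly away from the robot), y left, z up. Ball 48 mm across, centre 85 mm up, on a plate 100 x 80 x 10 mm. Axle beam at x = 272 mm; tyres 180 mm across, 44 mm wide, at y = +-200 mm.
- chock: loose orange bar, 40 (x) x 120 (y) x 30 (z) mm, about 0.3 kg, with a black strip along its top; origin at the centre of its underside, y along its length. It starts 50 to 80 mm from its home in the cart's -x and 55 to 95 mm in the cart's -y, turned by up to 20 degrees.
- chock_home (a point): where the chock's origin is when home against both stops (cart's axes). The yellow fence (30 mm high, 10 thick, 145 long along y) has its face 20 mm from this point in +x; the yellow end stop (30 mm high, 10 thick, 60 long along x) has its face 60 mm from it in +y, towards the tongue. The tyre's front is 72 mm from it in +x.
- tongue: the tongue with coupler and latch: grey tube 38 mm square, aluminium coupler cup at its end (72 mm across, its top 34 mm above the ball's centre). Origin on its hinge at the axle; axes as the cart's when down; it turns about y and the ball end rises, by up to 0.7 rad. About 0.85 kg; some 6 N lifts the ball end; falls back when let go. Locked to the ball while the latch is shut.
- tongue_hinge (a point): the middle of the tongue's hinge, 85 mm above the table and 260 mm beyond the ball in the cart's +x; the hinge axis is the cart's y axis
- coupler_mouth (a point): centre of the coupler's lower rim, 260 mm from the hinge and 10 mm below the ball's centre, 75 mm above the table, when down
- ball_top (a point): the top of the hitch ball, 109 mm above the table
- latch (a joint): how far the latch is pulled out, 0 (shut) to 0.020 m (stop), along the cart's +y, away from the coupler's left side; above 0.010 m its jaw is clear of the ball. The spring needs 2 N to start and 8 N at full pull, and shuts the latch when let go. Lifting with the latch shut only jams it.
- latch_grip (a point): point to grip on the red upright latch paddle (12 mm thick along y, 28 wide along x, 55 tall; its top is 17 mm above this point, 160 mm above the table when down). The point is 91 mm from the ball's centre in +y and 58 mm above it; the coupler's top is 24 mm lower, its wall 55 mm away. Moves with latch and tongue.
- grease_tin: bystander, leave alone: a green-banded tin, 64 mm across, 60 mm tall; stands in front of the cart's left wheel
- spare_ball: bystander, leave alone: a loose brass-coloured spare hitch ball, 48 mm across, 68 mm tall, standing between the tongue and the yellow stop
- wrench: bystander, leave alone: a steel wrench lying on the right of the table
- screwdriver: bystander, leave alone: a screwdriver lying on the right of the table
- tape_roll: bystander, leave alone: a grey tape roll, 100 mm across, 45 mm tall, on the left
- spray_can: bystander, leave alone: a blue-banded spray can, 60 mm across, 170 mm tall, on the left
Mind the look-alikes: they are no part of the job. Of the things that look like the chock, take the one that is nearest to the robot's base at the start.

How it is judged:
By the outcome, as a careful person would: the job done as asked, in the order asked, and still so for the second after the job is handed in, while the arm keeps its last pose, push and grip.
It also fails if it takes over 64 s, if anything falls off the work surface, if the arm or the gripper's body presses on something with over 40 N, if the wrist force passes 120 N, or if a joint passes its speed limit or range.

## Working session

There is one attempt and no reset: what is moved stays moved. The work goes in short steps, Python scripts to look and compute and a tool call to move; the robot and the scene stay as the last step left them, time stands still between calls to the robot, and variables do not carry over. Pictures are saved under pics/ and viewed, at most 13 in all, crops included, and the job is handed in when it is done.

Besides the shell and the picture viewer there is one more tool, called after "Call:" by a JSON object that holds its "fn" and its "kwargs", one argument or row to a line. jog_arm: Moves the arm, as the interface text tells. Its arguments: {"type":"object","properties":{"targets":{"type":"array","items":{"type":"object","properties":{"dx":{"type":"number"},"dy":{"type":"number"},"dz":{"type":"number"},"rx":{"type":"number"},"ry":{"type":"number"},"rz":{"type":"number"},"gripper":{"type":"number"}}}},"force":{"type":"number"}},"required":["targets"]}

```bash
mkdir -p pics
cat > h.py <<'E'
import numpy as np,cv2
from station import arm
from scipy.spatial.transform import Rotation as R
def grab(n,tag):
    f=arm.grab_frame(n); np.savez(f'pics/{tag}.npz',**f); cv2.imwrite(f'pics/{tag}.png',f['frame'][:,:,::-1]); return f
def load(tag): return dict(np.load(f'pics/{tag}.npz'))
def cloud(f):
    v,u=np.mgrid[0:480,0:640]; z=f['z_map']
    p=np.stack([(u-f['cx'])/f['fx']*z,(v-f['cy'])/f['fy']*z,z,np.ones_like(z)],-1)
    return (p@np.linalg.inv(f['view']).T)[...,:3]
E
python3 - <<'E'
from h import *
print(arm.get_state())
for n in('scene','top'):
    f=grab(n,n+'0'); print(n,f['fx'],np.linalg.inv(f['view']).round(3))
E
```

```text
{'t': 0.0, 'q': array([ 1.44113871e+00,  3.59385379e-01,  1.10599663e-02, -3.78557306e-04,
       -1.22407238e+00, -2.88089307e-01]), 'qd': array([-0.00076115, -0.00093057,  0.00069024,  0.0001868 ,  0.00097631,
        0.00030606]), 'joint_efforts': array([-6.58156641e-04, -5.82721889e+01,  2.93062556e+01,  6.99729234e+00,
        6.75067960e-03, -1.48849299e-04]), 'eef_pos': array([0.27366425, 0.61647743, 0.21031903]), 'ee_rot': array([ 3.13995607e+00, -1.13856701e-04, -4.17875758e-01]), 'force': array([-0.49974736, -0.56377389, -0.26235299]), 'moment': array([-0.00620209, -0.02199879, -0.05493509]), 'gripper_force': 0.0, 'width': 0.08778766661203102}
scene 499.35830592370064 [[ 0.845  0.412 -0.342  1.021]
 [ 0.535 -0.662  0.525 -0.695]
 [-0.011 -0.626 -0.78   1.15 ]
 [ 0.     0.     0.     1.   ]]
top 543.3333006928032 [[ 0.023 -0.985  0.17   0.317]
 [-1.    -0.024 -0.004  0.008]
 [ 0.008 -0.17  -0.985  1.626]
 [ 0.     0.     0.     1.   ]]
```

View pics/top0.png

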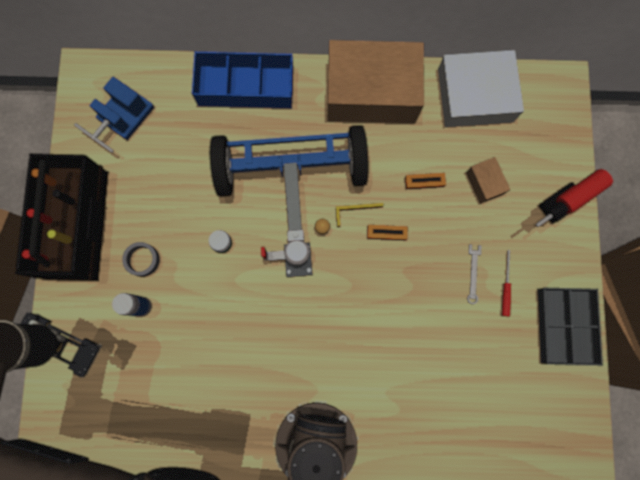

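View pics/scene0.png

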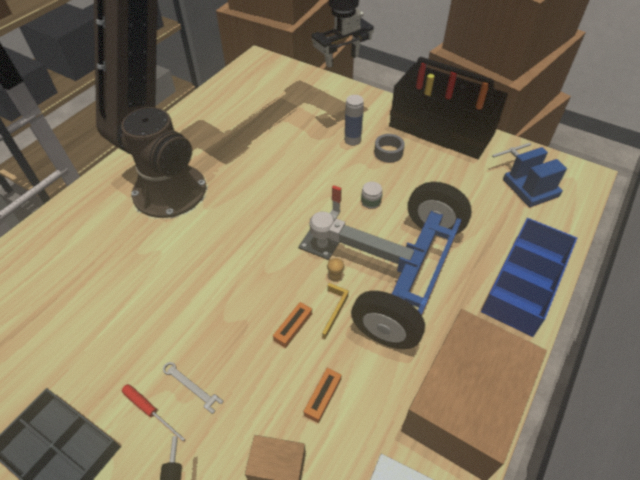

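Top view: the chock is at (387,232), nearest the base, with the look-alike at (425,181). The yellow fence runs (338–383, 206), the stop is at (338,215), the red paddle at (264,252) and the coupler at (297,253). Next I'll measure these from the clouds.

Run:
```python
from h import *
def rect(P): 
    c,s,a=cv2.minAreaRect((P[:,:2]*1000).astype(np.float32)); return np.round(c,1),np.round(s,1),round(a,2)
for tag in('top0','scene0'):
    f=load(tag);P=cloud(f);hsv=cv2.cvtColor(f['frame'],cv2.COLOR_RGB2HSV)
    H,S,V=[hsv[...,i].astype(int) for i in range(3)]; Z=P[...,2]
    print(tag,'table z',np.median(Z[abs(Z)<.02]))
    box=(P[...,0]>.3)&(P[...,0]<1.1)&(P[...,1]>-.45)&(P[...,1]<.35)
    for nm,m in {'orange':(H>5)&(H<17)&(S>190)&(V>90)&(Z>.012),'yellow':(H>=20)&(H<32)&(S>170)&(Z>.02)&(Z<.04),
        'red':((H<5)|(H>174))&(S>150)&(Z>.09),'blue':(H>100)&(H<125)&(S>130)&(Z>.05)&(Z<.15),'hi':(S<60)&(V>90)&(Z>.108)&(Z<.13),'tube':(Z>.09)&(Z<.112)&(S<90)}.items():
        m=(m&box).astype(np.uint8); n,l,st,ce=cv2.connectedComponentsWithStats(m)
        for i in range(1,n):
            if st[i,4]<12: continue
            Q=P[l==i]; print(nm,st[i,4],ce[i].round(0),'mean',Q.mean(0).round(4),'z',np.percentile(Q[:,2],[2,98]).round(3),'rect',rect(Q))
f=load('top0')['frame']; s=load('scene0')['frame']
a=cv2.resize(f[180:280,240:440],(800,400),interpolation=cv2.INTER_CUBIC)
b=cv2.resize(s[170:350,240:420],(600,600),interpolation=cv2.INTER_CUBIC)
cv2.imwrite('pics/c1.png',a[:,:,::-1]);cv2.imwrite('pics/c2.png',b[:,:,::-1])
```

```text
top0 table z 0.0011056559483380024
yellow 17 [372. 206.] mean [ 0.695  -0.1522  0.03  ] z [0.025 0.037] rect (array([ 695. , -150.8]), array([ 5.4, 34.7]), 2.8)
yellow 19 [346. 208.] mean [ 0.6866 -0.075   0.0305] z [0.024 0.035] rect (array([687.2, -73.9]), array([ 5.4, 36.5]), 3.35)
yellow 14 [359. 207.] mean [ 0.6908 -0.1119  0.0302] z [0.025 0.038] rect (array([ 691.1, -110.5]), array([ 4.3, 24.4]), 4.12)
red 32 [263. 253.] mean [0.5256 0.1557 0.1596] z [0.143 0.167] rect (array([526.7, 155.4]), array([23. ,  8.7]), 3.48)
blue 760 [250.  94.] mean [1.0215 0.2248 0.0754] z [0.051 0.096] rect (array([1051.6,  224.6]), array([ 92.9, 249.9]), 0.31)
blue 1815 [289. 155.] mean [0.8224 0.0993 0.1046] z [0.095 0.116] rect (array([829. ,  97.3]), array([ 97.3, 356.5]), 5.99)
hi 1087 [295. 225.] mean [0.6131 0.0746 0.1151] z [0.108 0.125] rect (array([651.5,  70.2]), array([292.7,  67.8]), 1.95)
tube 660 [460.  94.] mean [ 1.0304 -0.4094  0.0933] z [0.09  0.099] rect (array([1031.6, -412.6]), array([142. ,  78.3]), 6.11)
tube 34 [339. 139.] mean [ 0.8776 -0.0481  0.0988] z [0.091 0.11 ] re
[... 3295 characters left out ...]
8] z [0.1   0.109] rect (array([872.4,  57.4]), array([148.4,  35.3]), 81.65)
tube 14 [411. 284.] mean [0.8374 0.0167 0.0978] z [0.091 0.103] rect (array([837. ,  19.1]), array([ 1.6, 36.5]), 6.31)
tube 12 [394. 288.] mean [ 0.8068 -0.0189  0.1027] z [0.099 0.106] rect (array([807. , -19.6]), array([ 2.6, 36.6]), 8.2)
tube 49 [413. 303.] mean [ 0.8642 -0.0307  0.0979] z [0.091 0.107] rect (array([866. , -33.1]), array([20.1, 44.7]), 74.59)
tube 378 [388. 327.] mean [ 0.8421 -0.1244  0.1014] z [0.091 0.112] rect (array([ 836.5, -120.1]), array([179. ,  32.9]), 13.96)
tube 574 [395. 471.] mean [ 1.0017 -0.3964  0.0919] z [0.09  0.095] rect (array([1015.3, -403.4]), array([103.5,  53.9]), 6.29)
```

View pics/c1.png

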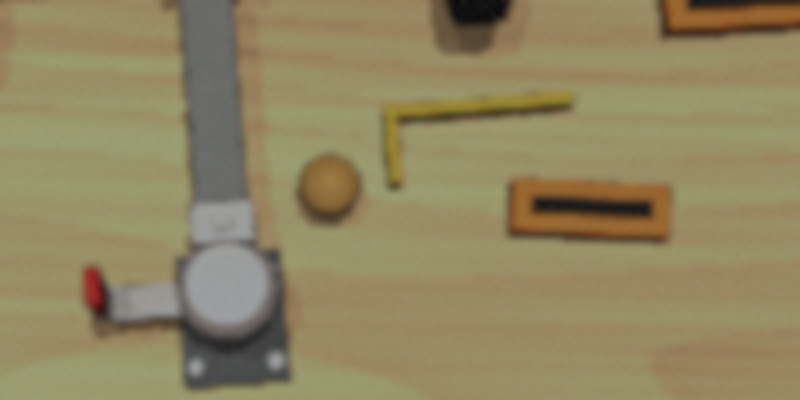

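View pics/c2.png

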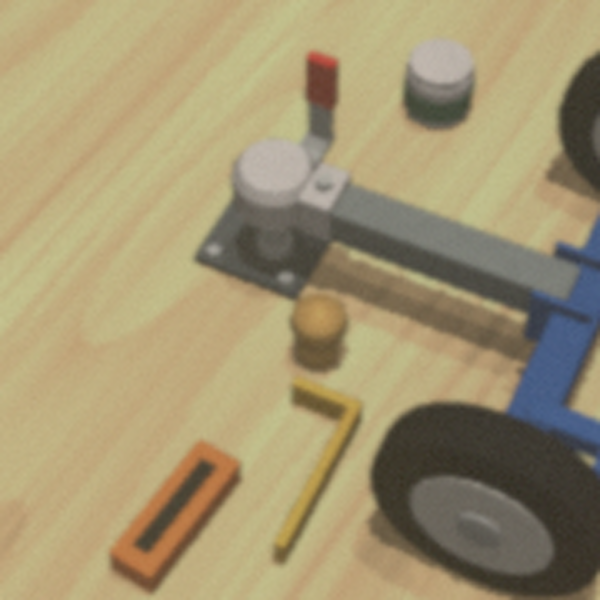

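Crops: chock corners in the top crop are at about (512,180), (670,185), (668,240) and (508,235). The fence runs (385,112)–(573,100), the stop reaches (395,187), and the paddle is at (94,290). Now I'll fit the cart pose, home and chock pose.

```bash
cat >> h.py <<'E'
def fit_color(f,P,sat,hue,x0,x1,y0,y1,z0,z1):
    hsv=cv2.cvtColor(f['frame'],cv2.COLOR_RGB2HSV);H=hsv[...,0].astype(int);S=hsv[...,1]
    m=(H>=hue[0])&(H<=hue[1])&(S>sat)&(P[...,0]>x0)&(P[...,0]<x1)&(P[...,1]>y0)&(P[...,1]<y1)&(P[...,2]>z0)&(P[...,2]<z1)
    return P[m]
def bp(f,u,v,z):
    M=np.linalg.inv(f['view']);d=M[:3,:3]@[(u-f['cx'])/f['fx'],(v-f['cy'])/f['fy'],1];return M[:3,3]+d*(z-M[2,3])/d[2]
E
python3 - <<'E'
from h import *
from scipy.optimize import least_squares
for tag in('top0','scene0'):
    f=load(tag);P=cloud(f);X,Y,Z=P[...,0],P[...,1],P[...,2]
    # coupler top disc
    m=(abs(X-.54)<.06)&(abs(Y-.07)<.05)&(Z>.113)&(Z<.127)
    m2=cv2.morphologyEx(m.astype(np.uint8),cv2.MORPH_OPEN,np.ones((5,5)))
    cs,_=cv2.findContours(m2,cv2.RETR_EXTERNAL,cv2.CHAIN_APPROX_NONE); Q=P[m2>0]
    print(tag,'coupler disc minEnc',cv2.minEnclosingCircle((Q[:,:2]*1000).astype(np.float32)),'mean',Q.mean(0).round(4))
    # tube
    m=(X>.60)&(X<.76)&(abs(Y-.085)<.04)&(Z>.097)&(Z<.112); r=cv2.minAreaRect((P[m][:,:2]*1000).astype(np.float32));print('tube',r)
    hsv=cv2.cvtColor(f['frame'],cv2.COLOR_RGB2HSV)
    m=(X>.53)&(X<.66)&(Y>-.27)&(Y<-.10)&(Z>.018)&(Z<.045); print('chock hsv',np.median(hsv[m],0)); r=cv2.minAreaRect((P[m][:,:2]*1000).astype(np.float32));print('chock',r,P[m].mean(0))
    # yellow fence via colour
    Q=fit_color(f,P,120,(20,32),.66,.73,-.22,-.07,.022,.045)
    if len(Q)>5: l=cv2.fitLine((Q[:,:2]*1000).astype(np.float32),cv2.DIST_HUBER,0,.01,.01).ravel();print('fence',len(Q),l,'y',Q[:,1].min(),Q[:,1].max())
    Q=fit_color(f,P,120,(20,32),.61,.67,-.08,-.03,.022,.045)
    if len(Q)>5: print('stop',len(Q),Q.mean(0),Q[:,0].min())
f=load('top0');c=lambda u,v,z:bp(f,240+(u+.5)/4-.5,180+(v+.5)/4-.5,z)[:2].round(4)
print('chock corners',[c(*p,.03) for p in((512,180),(670,185),(668,240),(508,235))])
print('fence',[c(*p,.03) for p in((385,105),(575,94),(573,106),(392,184))])
print('coupler',c(228,285,.119),'spare',c(330,185,.06),'paddle',c(94,268,.16),c(94,300,.16))
E
```

```text
top0 coupler disc minEnc ((554.9188232421875, 64.97750854492188), 43.326438903808594) mean [0.5441 0.0683 0.1197]
tube ((680.7347412109375, 81.77010345458984), (160.2711181640625, 37.97420883178711), 5.984499931335449)
chock hsv [ 15. 169. 139.]
chock ((616.279296875, -199.4683380126953), (118.30236053466797, 41.77422332763672), 87.78968048095703) [ 0.61535235 -0.1995424   0.03077738]
fence 142 [ 9.97415930e-02 -9.95013356e-01  6.93910950e+02 -1.27959984e+02] y -0.18315575495091416 -0.07094913085211485
stop 36 [ 0.65162692 -0.05097216  0.0307188 ] 0.6325078862968535
scene0 coupler disc minEnc ((553.4290161132812, 66.74732971191406), 44.26411437988281) mean [0.5505 0.0656 0.1186]
tube ((679.9154663085938, 81.05242919921875), (164.6815948486328, 44.6453857421875), 6.888664722442627)
chock hsv [ 13. 151. 170.]
chock ((619.3939208984375, -199.87481689453125), (122.93534851074219, 42.254852294921875), 87.49530029296875) [ 0.62096095 -0.2035569   0.02972566]
fence 173 [ 9.8699979e-02 -9.9511725e-01  6.9860602e+02 -1.3033855e+02] y -0.18733301527269886 -0.07015286518488228
stop 49 [ 0.65235439 -0.05372332  0.02827944] 0.636442964571696
chock corners [array([ 0.6363, -0.1396]), array([ 0.6354, -0.2581]), array([ 0.5936, -0.2564]), array([ 0.5944, -0.137 ])]
fence [array([ 0.6915, -0.0435]), array([ 0.7036, -0.1866]), array([ 0.6943, -0.1852]), array([ 0.6311, -0.0498])]
coupler [0.5386 0.067 ] spare [ 0.6233 -0.0032] paddle [0.5421 0.1572] [0.52   0.1563]
```

```bash
cat >> h.py <<'E'
def to(x,y,z,yaw,tilt=0,cart=.1):
    """tool-frame jog (mm, rad) from measured pose to world pose; tilt = about cart y"""
    s=arm.get_state();R0=R.from_euler('xyz',s['ee_rot'])
    Rt=R.from_rotvec(tilt*np.array([-np.sin(cart),np.cos(cart),0]))*R.from_euler('xyz',[np.pi,0,yaw])
    print('d mm',(R0.inv().apply(np.array([x,y,z])-s['eef_pos'])*1000).round(1),'r',(R0.inv()*Rt).as_rotvec().round(3))
def st():
    s=arm.get_state();print('t',round(s['t'],2),'pos',s['eef_pos'].round(4),'rot',s['ee_rot'].round(3),'F',s['force'].round(1),'w',round(s['width'],4),'gf',round(s['gripper_force'],1),'q',s['q'].round(2))
E
python3 - <<'E'
from h import *
to(.617,-.1995,.28,-1.61)
E
```

```text
d mm [644.9 606.6 -68.6] r [ 1.000e-03 -1.000e-03  1.192e+00]
```

Call:
{"fn": "jog_arm", "kwargs": {
  "targets": [
    {"dz":-35},
    {"dz":-70},
    {"dx":645,"dy":607,"dz":-70,"rz":1.19,"gripper":0},
    {"dx":645,"dy":607,"dz":-70,"rz":1.19},
    {"dx":645,"dy":607,"dz":-70,"rz":1.19},
    {"dx":645,"dy":607,"dz":-70,"rz":1.19},
    {"dx":645,"dy":607,"dz":-70,"rz":1.19},
    {"dx":645,"dy":607,"dz":-70,"rz":1.19}
  ]
}}

```text
invalid input at $.targets[0]: expected keys dx, dy, dz, rx, ry, rz, gripper
```

```bash
python3 -c "
from h import *
st();to(.617,-.1995,.28,-1.61)"
```

```text
t 0.1 pos [0.2737 0.6165 0.2104] rot [ 3.14  -0.    -0.418] F [ 1.1 -0.4 -0.1] w 0.0876 gf 0.0 q [ 1.44  0.36  0.01 -0.   -1.22 -0.29]
d mm [644.9 606.6 -68.6] r [ 1.000e-03 -1.000e-03  1.192e+00]
```

All keys are required.

Call:
{"fn": "jog_arm", "kwargs": {
  "targets": [
    {"dx":0,"dy":0,"dz":-40,"rx":0,"ry":0,"rz":0,"gripper":0},
    {"dx":0,"dy":0,"dz":-70,"rx":0,"ry":0,"rz":0,"gripper":0},
    {"dx":645,"dy":607,"dz":-70,"rx":0,"ry":0,"rz":1.19,"gripper":0},
    {"dx":645,"dy":607,"dz":-70,"rx":0,"ry":0,"rz":1.19,"gripper":0},
    {"dx":645,"dy":607,"dz":-70,"rx":0,"ry":0,"rz":1.19,"gripper":0},
    {"dx":645,"dy":607,"dz":-70,"rx":0,"ry":0,"rz":1.19,"gripper":0},
    {"dx":645,"dy":607,"dz":-70,"rx":0,"ry":0,"rz":1.19,"gripper":0},
    {"dx":645,"dy":607,"dz":-70,"rx":0,"ry":0,"rz":1.19,"gripper":0}
  ]
}}

```text
t: 0.77
eef_pos: [0.3709, 0.3844, 0.281]
ee_rot: [3.141, -0.0, -1.174]
force: [0.4, 0.0, 0.6]
width: 0.0877
gripper_force: 0.0
```

```bash
python3 -c "
from h import *
st();to(.617,-.1995,.28,-1.61)"
```

```text
t 0.77 pos [0.3709 0.3844 0.281 ] rot [ 3.141 -0.    -1.174] F [0.4 0.  0.6] w 0.0877 gf 0.0 q [ 1.17  0.09 -0.18 -0.   -1.3  -0.77]
d mm [633.6  -1.    1.1] r [ 0.    -0.     0.436]
```

Call:
{"fn": "jog_arm", "kwargs": {
  "targets": [
    {"dx":633,"dy":-1,"dz":0,"rx":0,"ry":0,"rz":0.436,"gripper":0},
    {"dx":633,"dy":-1,"dz":0,"rx":0,"ry":0,"rz":0.436,"gripper":0},
    {"dx":633,"dy":-1,"dz":0,"rx":0,"ry":0,"rz":0.436,"gripper":0},
    {"dx":633,"dy":-1,"dz":0,"rx":0,"ry":0,"rz":0.436,"gripper":0},
    {"dx":633,"dy":-1,"dz":0,"rx":0,"ry":0,"rz":0.436,"gripper":0},
    {"dx":633,"dy":-1,"dz":0,"rx":0,"ry":0,"rz":0.436,"gripper":0},
    {"dx":633,"dy":-1,"dz":0,"rx":0,"ry":0,"rz":0.436,"gripper":0},
    {"dx":633,"dy":-1,"dz":0,"rx":0,"ry":0,"rz":0.436,"gripper":0}
  ]
}}

```text
t: 1.43
eef_pos: [0.5021, 0.078, 0.2813]
ee_rot: [-3.141, 0.0, -1.603]
force: [0.8, 0.5, 0.4]
width: 0.0877
gripper_force: 0.0
```

```bash
python3 -c "
from h import *
st();to(.617,-.1995,.14,-1.61)"
```

```text
t 1.43 pos [0.5021 0.078  0.2813] rot [-3.141  0.    -1.603] F [0.8 0.5 0.4] w 0.0877 gf 0.0 q [ 0.54  0.04 -0.23 -0.   -1.3  -0.57]
d mm [ 273.6 -123.9  141.3] r [-0.     0.     0.007]
```

Call:
{"fn": "jog_arm", "kwargs": {
  "targets": [
    {"dx":274,"dy":-124,"dz":0,"rx":0,"ry":0,"rz":0.007,"gripper":0},
    {"dx":274,"dy":-124,"dz":0,"rx":0,"ry":0,"rz":0.007,"gripper":0},
    {"dx":274,"dy":-124,"dz":0,"rx":0,"ry":0,"rz":0.007,"gripper":0},
    {"dx":274,"dy":-124,"dz":0,"rx":0,"ry":0,"rz":0.007,"gripper":0},
    {"dx":274,"dy":-124,"dz":0,"rx":0,"ry":0,"rz":0.007,"gripper":0},
    {"dx":274,"dy":-124,"dz":0,"rx":0,"ry":0,"rz":0.007,"gripper":0},
    {"dx":274,"dy":-124,"dz":0,"rx":0,"ry":0,"rz":0.007,"gripper":0},
    {"dx":274,"dy":-124,"dz":40,"rx":0,"ry":0,"rz":0.007,"gripper":0}
  ]
}}

```text
t: 2.1
eef_pos: [0.6221, -0.2043, 0.2476]
ee_rot: [-3.13, -0.004, -1.613]
force: [1.5, -0.2, 1.5]
width: 0.0874
gripper_force: 0.0
```

```bash
python3 -c "
from h import *
st();to(.617,-.1995,.026,-1.61)
f=grab('top','top1');P=cloud(f)
cv2.imwrite('pics/c3.png',cv2.resize(f['frame'][180:280,340:440],(600,600),interpolation=cv2.INTER_CUBIC)[:,:,::-1])"
```

```text
t 2.1 pos [ 0.6221 -0.2043  0.2476] rot [-3.13  -0.004 -1.613] F [ 1.5 -0.2  1.5] w 0.0874 gf 0.0 q [-0.02  0.3   0.01  0.   -1.27 -0.03]
d mm [ -5.5   7.9 221.5] r [-0.011 -0.004 -0.003]
```

Call:
{"fn": "jog_arm", "kwargs": {
  "targets": [
    {"dx":0,"dy":0,"dz":40,"rx":0,"ry":0,"rz":0,"gripper":0},
    {"dx":0,"dy":0,"dz":80,"rx":0,"ry":0,"rz":0,"gripper":0},
    {"dx":0,"dy":0,"dz":120,"rx":0,"ry":0,"rz":0,"gripper":0},
    {"dx":0,"dy":0,"dz":155,"rx":0,"ry":0,"rz":0,"gripper":0},
    {"dx":0,"dy":0,"dz":180,"rx":0,"ry":0,"rz":0,"gripper":0},
    {"dx":0,"dy":0,"dz":200,"rx":0,"ry":0,"rz":0,"gripper":0},
    {"dx":0,"dy":0,"dz":210,"rx":0,"ry":0,"rz":0,"gripper":0},
    {"dx":0,"dy":0,"dz":210,"rx":0,"ry":0,"rz":0,"gripper":0}
  ]
}}

```text
t: 2.82
eef_pos: [0.615, -0.1976, 0.0286]
ee_rot: [3.137, 0.0, -1.611]
force: [-0.5, -0.6, 0.1]
width: 0.0878
gripper_force: 0.0
```

Call:
{"fn": "jog_arm", "kwargs": {
  "targets": [
    {"dx":0,"dy":0,"dz":0,"rx":0,"ry":0,"rz":0,"gripper":1},
    {"dx":0,"dy":0,"dz":0,"rx":0,"ry":0,"rz":0,"gripper":1},
    {"dx":0,"dy":0,"dz":0,"rx":0,"ry":0,"rz":0,"gripper":1},
    {"dx":0,"dy":0,"dz":0,"rx":0,"ry":0,"rz":0,"gripper":1},
    {"dx":0,"dy":0,"dz":0,"rx":0,"ry":0,"rz":0,"gripper":1},
    {"dx":0,"dy":0,"dz":0,"rx":0,"ry":0,"rz":0,"gripper":1},
    {"dx":0,"dy":0,"dz":0,"rx":0,"ry":0,"rz":0,"gripper":1},
    {"dx":0,"dy":0,"dz":0,"rx":0,"ry":0,"rz":0,"gripper":1}
  ],
  "force": 15
}}

```text
t: 3.48
eef_pos: [0.6169, -0.1979, 0.0315]
ee_rot: [-3.141, 0.0, -1.611]
force: [0.4, -0.4, -0.2]
width: 0.04
gripper_force: 0.0
```

```bash
python3 -c "
from h import *
st();s=arm.get_state()
ex=np.array([.995,.0998]);ey=np.array([-.0998,.995]);h=np.array([.6677,-.1158])
t=h-.045*ex-.008*ey;print(t);to(*t,s['eef_pos'][2],.1-np.pi/2)"
```

```text
t 3.48 pos [ 0.6169 -0.1979  0.0315] rot [-3.141  0.    -1.611] F [ 0.4 -0.4 -0.2] w 0.04 gf 0.0 q [-0.01  0.47 -0.26 -0.   -0.84 -0.03]
[ 0.6237234 -0.128251 ]
d mm [-69.9  -4.    0. ] r [-0.   -0.   -0.14]
```

Call:
{"fn": "jog_arm", "kwargs": {
  "targets": [
    {"dx":0,"dy":0,"dz":0,"rx":0,"ry":0,"rz":0,"gripper":1},
    {"dx":0,"dy":0,"dz":0,"rx":0,"ry":0,"rz":-0.04,"gripper":1},
    {"dx":-12,"dy":-1,"dz":0,"rx":0,"ry":0,"rz":-0.08,"gripper":1},
    {"dx":-24,"dy":-2,"dz":0,"rx":0,"ry":0,"rz":-0.11,"gripper":1},
    {"dx":-38,"dy":-3,"dz":0,"rx":0,"ry":0,"rz":-0.14,"gripper":1},
    {"dx":-52,"dy":-4,"dz":0,"rx":0,"ry":0,"rz":-0.14,"gripper":1},
    {"dx":-62,"dy":-4,"dz":0,"rx":0,"ry":0,"rz":-0.14,"gripper":1},
    {"dx":-69,"dy":-4,"dz":0,"rx":0,"ry":0,"rz":-0.14,"gripper":1}
  ]
}}

```text
t: 4.15
eef_pos: [0.6239, -0.1271, 0.0313]
ee_rot: [-3.141, 0.0, -1.47]
force: [-0.4, 0.1, -1.0]
width: 0.0006
gripper_force: 0.0
```

```bash
python3 -c "
from h import *
st();f=grab('scene','sc1');st()
cv2.imwrite('pics/c3.png',cv2.resize(f['frame'][210:390,220:400],(600,600),interpolation=cv2.INTER_CUBIC)[:,:,::-1])"
```

```text
t 4.15 pos [ 0.6239 -0.1271  0.0313] rot [-3.141  0.    -1.47 ] F [-0.4  0.1 -1. ] w 0.0006 gf 0.0 q [ 0.11  0.46 -0.29 -0.   -0.83 -0.  ]
t 4.2 pos [ 0.6239 -0.1266  0.0314] rot [-3.141  0.    -1.469] F [0.3 0.8 0.3] w 0.0003 gf 0.0 q [ 0.11  0.46 -0.29 -0.   -0.83 -0.  ]
```

View pics/c3.png

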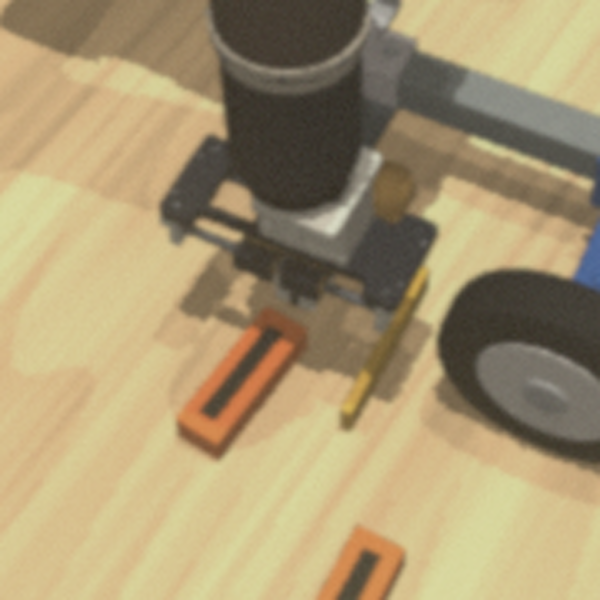

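The fingers closed empty at (290,285), just past the chock's end (c3). The chock itself is at about (245,385). I'll measure whether it moved.

```bash
python3 -c "
from h import *
f=load('sc1');P=cloud(f);X,Y,Z=P[...,0],P[...,1],P[...,2]
for z0,z1 in((.018,.045),(.024,.036)):
  Q=fit_color(f,P,110,(4,19),.54,.66,-.30,-.135,z0,z1);r=cv2.minAreaRect((Q[:,:2]*1000).astype(np.float32));print(len(Q),r,Q.mean(0),np.percentile(Q[:,2],[5,50,95]))
f=load('scene0');P=cloud(f);Q=fit_color(f,P,110,(4,19),.54,.66,-.30,-.12,.018,.045);print(cv2.minAreaRect((Q[:,:2]*1000).astype(np.float32)),Q.mean(0))
"
```

```text
626 ((619.0626831054688, -199.4188690185547), (123.14897918701172, 43.64472198486328), 88.04255676269531) [ 0.62118017 -0.20410831  0.02944401] [0.02229204 0.03001237 0.03383132]
577 ((619.2066040039062, -199.428955078125), (122.96302795410156, 42.11371612548828), 87.09092712402344) [ 0.62031902 -0.20318282  0.03005044] [0.02556066 0.03017085 0.03381746]
((619.3690185546875, -200.4434051513672), (121.79708099365234, 42.254852294921875), 87.49530029296875) [ 0.6214715  -0.20434504  0.02941961]
```

```bash
python3 -c "
from h import *
f=load('sc1');V=f['view']
for p in((.624,-.127,.009),(.624,-.127,.031),(.624,-.127,.06),(.617,-.1995,.03)):
  c=V@[*p,1];u=f['fx']*c[0]/c[2]+f['cx'];v=f['fy']*c[1]/c[2]+f['cy'];print(p,round(u,1),round(v,1),'crop',((u-220)*3.333).round(),((v-210)*3.333).round())
g=grab('top','top2')
a=cv2.resize(f['frame'][270:330,270:350],(800,600),interpolation=cv2.INTER_CUBIC);cv2.imwrite('pics/c4.png',a[:,:,::-1])
st()
"
```

```text
(0.624, -0.127, 0.009) 309.9 305.6 crop 300.0 319.0
(0.624, -0.127, 0.031) 309.8 301.2 crop 299.0 304.0
(0.624, -0.127, 0.06) 309.5 295.2 crop 298.0 284.0
(0.617, -0.1995, 0.03) 292.0 320.9 crop 240.0 370.0
t 4.25 pos [ 0.6238 -0.1275  0.0314] rot [-3.141  0.    -1.469] F [-0.6 -0.5 -0.1] w 0.0005 gf 0.0 q [ 0.1   0.46 -0.29 -0.   -0.83 -0.  ]
```

View pics/c4.png

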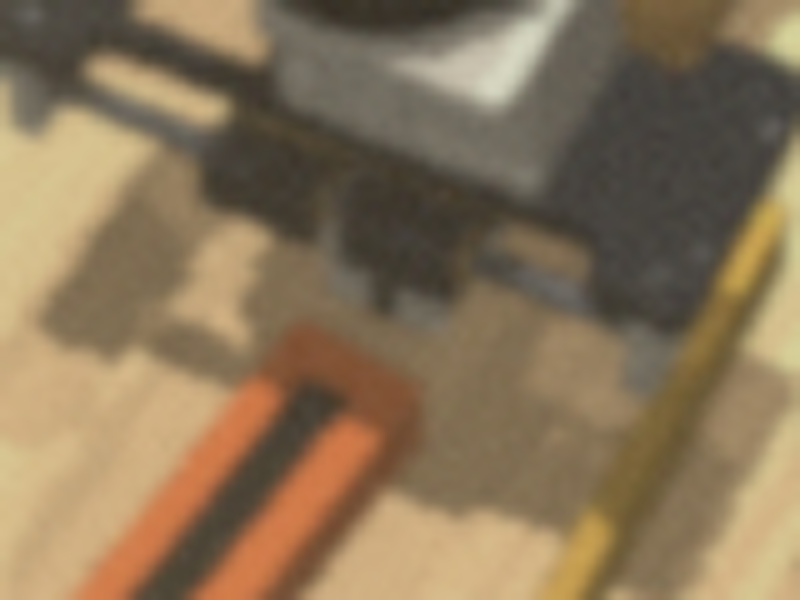

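The fingertips in c4 sit at about (400,320), so they look 20 mm or so higher than I assumed. Checking the tip offset.

```bash
python3 -c "
from h import *
print(arm.tcp_to_tips,[a for a in dir(arm) if a[0]!='_'])
f=load('sc1');P=cloud(f)
for v in range(294,308,2): print(v,[tuple(P[v,u].round(3)) for u in (303,306,309,312,314)])
"
```

```text
0.022 ['Unreachable', 'get_state', 'grab_frame', 'job_done', 'tcp_to_tips']
294 [(np.float64(0.612), np.float64(-0.139), np.float64(0.072)), (np.float64(0.64), np.float64(-0.164), np.float64(0.129)), (np.float64(0.648), np.float64(-0.163), np.float64(0.134)), (np.float64(0.655), np.float64(-0.16), np.float64(0.135)), (np.float64(0.659), np.float64(-0.159), np.float64(0.137))]
296 [(np.float64(0.611), np.float64(-0.138), np.float64(0.06)), (np.float64(0.64), np.float64(-0.165), np.float64(0.121)), (np.float64(0.647), np.float64(-0.162), np.float64(0.123)), (np.float64(0.657), np.float64(-0.164), np.float64(0.133)), (np.float64(0.661), np.float64(-0.162), np.float64(0.134))]
298 [(np.float64(0.612), np.float64(-0.14), np.float64(0.055)), (np.float64(0.621), np.float64(-0.139), np.float64(0.06)), (np.float64(0.629), np.float64(-0.137), np.float64(0.064)), (np.float64(0.657), np.float64(-0.164), np.float64(0.125)), (np.float64(0.661), np.float64(-0.162), np.float64(0.125))]
300 [(np.float64(0.596), np.float64(-0.118), np.float64(0.001)), (np.float64(0.602), np.float64(-0.113), np.float64
[... 398 characters left out ...]
loat64(-0.136), np.float64(0.051)), (np.float64(0.642), np.float64(-0.133), np.float64(0.051))]
304 [(np.float64(0.613), np.float64(-0.142), np.float64(0.028)), (np.float64(0.61), np.float64(-0.125), np.float64(0.001)), (np.float64(0.616), np.float64(-0.119), np.float64(-0.0)), (np.float64(0.622), np.float64(-0.114), np.float64(-0.004)), (np.float64(0.628), np.float64(-0.113), np.float64(0.001))]
306 [(np.float64(0.618), np.float64(-0.15), np.float64(0.034)), (np.float64(0.623), np.float64(-0.144), np.float64(0.03)), (np.float64(0.619), np.float64(-0.125), np.float64(-0.0)), (np.float64(0.627), np.float64(-0.121), np.float64(0.002)), (np.float64(0.632), np.float64(-0.12), np.float64(0.004))]
```

The depth map puts the fingertips at z≈0.05 while the reported pose implies 0.009, so the reported z appears about 40 mm low. I'll go back over the chock, open, go down partway and check with depth.

Call:
{"fn": "jog_arm", "kwargs": {
  "targets": [
    {"dx":20,"dy":2,"dz":0,"rx":0,"ry":0,"rz":0.05,"gripper":0},
    {"dx":45,"dy":3,"dz":0,"rx":0,"ry":0,"rz":0.1,"gripper":0},
    {"dx":71,"dy":13,"dz":0,"rx":0,"ry":0,"rz":0.14,"gripper":0},
    {"dx":71,"dy":13,"dz":0,"rx":0,"ry":0,"rz":0.14,"gripper":0},
    {"dx":71,"dy":13,"dz":0,"rx":0,"ry":0,"rz":0.14,"gripper":0},
    {"dx":71,"dy":13,"dz":0,"rx":0,"ry":0,"rz":0.14,"gripper":0},
    {"dx":71,"dy":13,"dz":0,"rx":0,"ry":0,"rz":0.14,"gripper":0},
    {"dx":71,"dy":13,"dz":0,"rx":0,"ry":0,"rz":0.14,"gripper":0}
  ]
}}

```text
t: 4.92
eef_pos: [0.618, -0.2005, 0.0314]
ee_rot: [-3.141, -0.0, -1.61]
force: [-0.5, -0.2, 0.1]
width: 0.0485
gripper_force: 0.0
```

Call:
{"fn": "jog_arm", "kwargs": {
  "targets": [
    {"dx":0,"dy":0,"dz":0,"rx":0,"ry":0,"rz":0,"gripper":0},
    {"dx":0,"dy":0,"dz":0,"rx":0,"ry":0,"rz":0,"gripper":0},
    {"dx":0,"dy":0,"dz":0,"rx":0,"ry":0,"rz":0,"gripper":0},
    {"dx":0,"dy":0,"dz":0,"rx":0,"ry":0,"rz":0,"gripper":0},
    {"dx":0,"dy":0,"dz":0,"rx":0,"ry":0,"rz":0,"gripper":0},
    {"dx":0,"dy":0,"dz":0,"rx":0,"ry":0,"rz":0,"gripper":0},
    {"dx":0,"dy":0,"dz":0,"rx":0,"ry":0,"rz":0,"gripper":0},
    {"dx":0,"dy":0,"dz":0,"rx":0,"ry":0,"rz":0,"gripper":0}
  ]
}}

```text
t: 5.58
eef_pos: [0.6178, -0.2011, 0.0313]
ee_rot: [3.142, -0.0, -1.611]
force: [0.3, 0.3, -0.1]
width: 0.0873
gripper_force: 0.0
```

```bash
python3 -c "
from h import *
st();to(.617,-.1995,.031,-1.61);f=grab('scene','sc2')
cv2.imwrite('pics/c5.png',cv2.resize(f['frame'][260:350,240:360],(800,600),interpolation=cv2.INTER_CUBIC)[:,:,::-1])"
```

```text
t 5.58 pos [ 0.6178 -0.2011  0.0313] rot [ 3.142 -0.    -1.611] F [ 0.3  0.3 -0.1] w 0.0873 gf 0.0 q [-0.02  0.48 -0.25  0.   -0.84 -0.03]
d mm [-1.6  0.8  0.3] r [ 0.    -0.    -0.001]
```

View pics/c5.png

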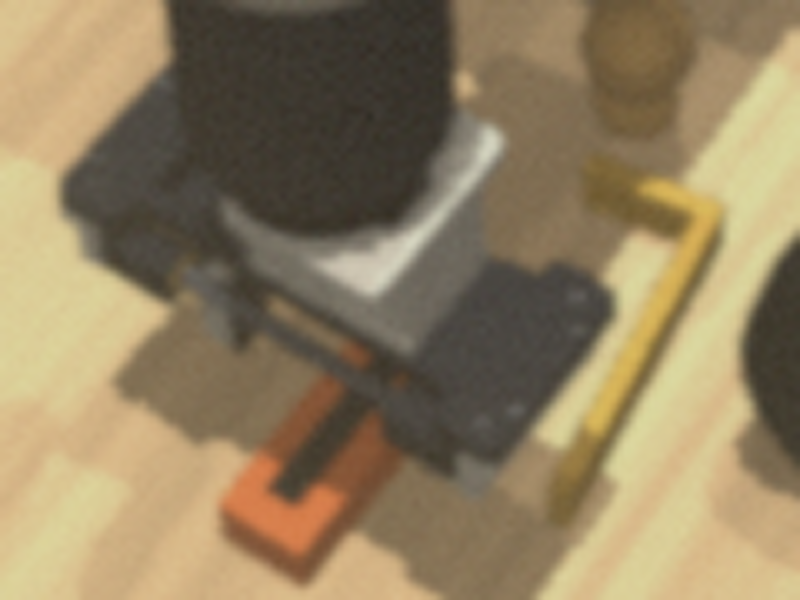

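The open fingers, with tips at (235,330) and (475,480), straddle the chock but hang above it. I'll descend gently and watch the force.

Call:
{"fn": "jog_arm", "kwargs": {
  "targets": [
    {"dx":-1,"dy":0,"dz":6,"rx":0,"ry":0,"rz":0,"gripper":0},
    {"dx":-1,"dy":0,"dz":12,"rx":0,"ry":0,"rz":0,"gripper":0},
    {"dx":-1,"dy":0,"dz":18,"rx":0,"ry":0,"rz":0,"gripper":0},
    {"dx":-1,"dy":0,"dz":23,"rx":0,"ry":0,"rz":0,"gripper":0},
    {"dx":-1,"dy":0,"dz":27,"rx":0,"ry":0,"rz":0,"gripper":0},
    {"dx":-1,"dy":0,"dz":30,"rx":0,"ry":0,"rz":0,"gripper":0},
    {"dx":-1,"dy":0,"dz":30,"rx":0,"ry":0,"rz":0,"gripper":0},
    {"dx":-1,"dy":0,"dz":30,"rx":0,"ry":0,"rz":0,"gripper":0}
  ]
}}

```text
t: 6.3
eef_pos: [0.6177, -0.2001, 0.001]
ee_rot: [3.141, -0.0, -1.611]
force: [-1.1, 0.1, 0.8]
width: 0.0877
gripper_force: 0.0
```

```bash
python3 -c "
from h import *
st();f=grab('scene','sc3');P=cloud(f)
m=(abs(P[...,0]-.618)<.085)&(abs(P[...,1]+.2)<.013)&(P[...,2]>.008)&(P[...,2]<.12)
# finger at +x side
for lo,hi in((.55,.592),(.65,.70)):
  Q=P[m&(P[...,0]>lo)&(P[...,0]<hi)];print(len(Q),np.percentile(Q[:,2],[0,5,20,50,95]).round(3) if len(Q) else '')
"
```

```text
t 6.3 pos [ 0.6177 -0.2001  0.001 ] rot [ 3.141 -0.    -1.611] F [-1.1  0.1  0.8] w 0.0877 gf 0.0 q [-0.01  0.51 -0.28  0.   -0.78 -0.03]
108 [0.013 0.022 0.032 0.07  0.115]
1 [0.029 0.029 0.029 0.029 0.029]
```

No contact at reported z=0.001, so the reported z is indeed biased low. Down 8 mm more, then close fully.

Call:
{"fn": "jog_arm", "kwargs": {
  "targets": [
    {"dx":0,"dy":0,"dz":4,"rx":0,"ry":0,"rz":0,"gripper":0},
    {"dx":0,"dy":0,"dz":8,"rx":0,"ry":0,"rz":0,"gripper":0},
    {"dx":0,"dy":0,"dz":8,"rx":0,"ry":0,"rz":0,"gripper":1},
    {"dx":0,"dy":0,"dz":8,"rx":0,"ry":0,"rz":0,"gripper":1},
    {"dx":0,"dy":0,"dz":8,"rx":0,"ry":0,"rz":0,"gripper":1},
    {"dx":0,"dy":0,"dz":8,"rx":0,"ry":0,"rz":0,"gripper":1},
    {"dx":0,"dy":0,"dz":8,"rx":0,"ry":0,"rz":0,"gripper":1},
    {"dx":0,"dy":0,"dz":8,"rx":0,"ry":0,"rz":0,"gripper":1}
  ],
  "force": 20
}}

```text
t: 7.02
eef_pos: [0.6179, -0.2001, -0.0066]
ee_rot: [-3.141, 0.0, -1.611]
force: [-0.7, -0.0, 1.4]
width: 0.0534
gripper_force: 0.0
```

Call:
{"fn": "jog_arm", "kwargs": {
  "targets": [
    {"dx":0,"dy":0,"dz":0,"rx":0,"ry":0,"rz":0,"gripper":1},
    {"dx":0,"dy":0,"dz":0,"rx":0,"ry":0,"rz":0,"gripper":1},
    {"dx":0,"dy":0,"dz":0,"rx":0,"ry":0,"rz":0,"gripper":1},
    {"dx":0,"dy":0,"dz":0,"rx":0,"ry":0,"rz":0,"gripper":1},
    {"dx":0,"dy":0,"dz":0,"rx":0,"ry":0,"rz":0,"gripper":1},
    {"dx":0,"dy":0,"dz":0,"rx":0,"ry":0,"rz":0,"gripper":1},
    {"dx":0,"dy":0,"dz":0,"rx":0,"ry":0,"rz":0,"gripper":1},
    {"dx":0,"dy":0,"dz":0,"rx":0,"ry":0,"rz":0,"gripper":1}
  ]
}}

```text
t: 7.68
eef_pos: [0.6176, -0.2001, -0.0067]
ee_rot: [3.141, 0.0, -1.611]
force: [-1.5, 0.5, 2.2]
width: 0.0399
gripper_force: 20.0
```

```bash
python3 -c "
from h import *
st();s=arm.get_state()
ex=np.array([.995,.0998]);ey=np.array([-.0998,.995]);h=np.array([.6677,-.1158])
t=h-.045*ex-.006*ey;print(t);to(*t,s['eef_pos'][2],.1-np.pi/2)"
```

```text
t 7.68 pos [ 0.6176 -0.2001 -0.0067] rot [ 3.141  0.    -1.611] F [-1.5  0.5  2.2] w 0.0399 gf 20.0 q [-0.01  0.52 -0.28 -0.   -0.77 -0.03]
[ 0.6235238 -0.126261 ]
d mm [-74.  -3.   0.] r [ 0.    0.   -0.14]
```

Call:
{"fn": "jog_arm", "kwargs": {
  "targets": [
    {"dx":0,"dy":0,"dz":0,"rx":0,"ry":0,"rz":-0.05,"gripper":1},
    {"dx":-8,"dy":0,"dz":0,"rx":0,"ry":0,"rz":-0.1,"gripper":1},
    {"dx":-20,"dy":-1,"dz":0,"rx":0,"ry":0,"rz":-0.14,"gripper":1},
    {"dx":-34,"dy":-2,"dz":0,"rx":0,"ry":0,"rz":-0.14,"gripper":1},
    {"dx":-48,"dy":-3,"dz":0,"rx":0,"ry":0,"rz":-0.14,"gripper":1},
    {"dx":-62,"dy":-3,"dz":0,"rx":0,"ry":0,"rz":-0.14,"gripper":1},
    {"dx":-72,"dy":-3,"dz":0,"rx":0,"ry":0,"rz":-0.14,"gripper":1},
    {"dx":-72,"dy":-3,"dz":0,"rx":0,"ry":0,"rz":-0.14,"gripper":1}
  ]
}}

```text
t: 8.35
eef_pos: [0.6241, -0.1253, -0.0067]
ee_rot: [-3.141, 0.001, -1.469]
force: [0.1, 1.6, 0.2]
width: 0.0395
gripper_force: 20.0
```

```bash
python3 -c "
from h import *
st();f=grab('top','top3')
cv2.imwrite('pics/c6.png',cv2.resize(f['frame'][180:280,300:430],(780,600),interpolation=cv2.INTER_CUBIC)[:,:,::-1])"
```

```text
t 8.35 pos [ 0.6241 -0.1253 -0.0067] rot [-3.141e+00  1.000e-03 -1.469e+00] F [0.1 1.6 0.2] w 0.0395 gf 20.0 q [ 0.11  0.5  -0.32 -0.   -0.75 -0.01]
```

View pics/c6.png

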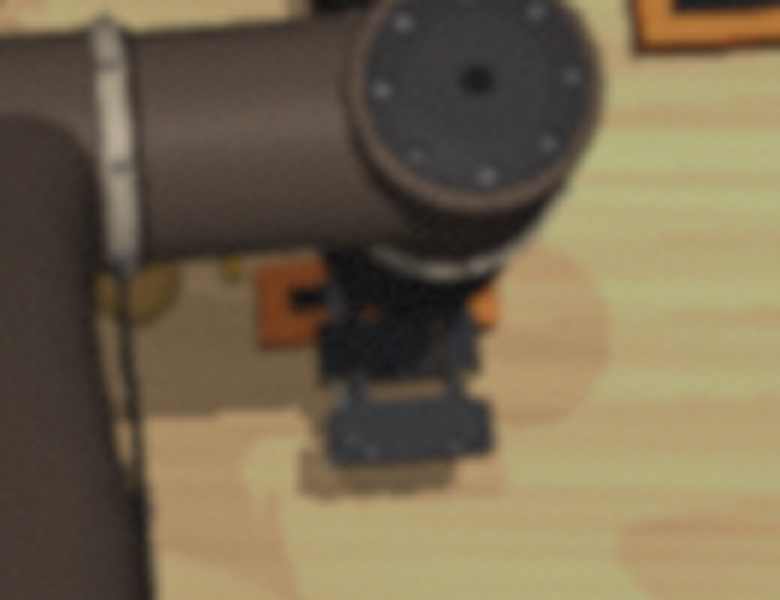

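c6: the chock's left end is at x≈256 and the stop's edge at x≈240, a gap of about 8 mm. I'll slide it gently on to the stop.

Call:
{"fn": "jog_arm", "kwargs": {
  "targets": [
    {"dx":-2,"dy":0,"dz":0,"rx":0,"ry":0,"rz":0,"gripper":1},
    {"dx":-4,"dy":0,"dz":0,"rx":0,"ry":0,"rz":0,"gripper":1},
    {"dx":-5,"dy":0,"dz":0,"rx":0,"ry":0,"rz":0,"gripper":1},
    {"dx":-6,"dy":0,"dz":0,"rx":0,"ry":0,"rz":0,"gripper":1},
    {"dx":-7,"dy":0,"dz":0,"rx":0,"ry":0,"rz":0,"gripper":1},
    {"dx":-8,"dy":0,"dz":0,"rx":0,"ry":0,"rz":0,"gripper":1},
    {"dx":-8,"dy":0,"dz":0,"rx":0,"ry":0,"rz":0,"gripper":1},
    {"dx":-8,"dy":0,"dz":0,"rx":0,"ry":0,"rz":0,"gripper":1}
  ]
}}

```text
t: 9.07
eef_pos: [0.6228, -0.1205, -0.0067]
ee_rot: [3.141, -0.0, -1.471]
force: [0.4, -2.2, 1.1]
width: 0.0398
gripper_force: 20.0
```

```bash
python3 -c "
from h import *
st()"
```

```text
t 9.07 pos [ 0.6228 -0.1205 -0.0067] rot [ 3.141 -0.    -1.471] F [ 0.4 -2.2  1.1] w 0.0398 gf 20.0 q [ 0.12  0.5  -0.32  0.   -0.75 -0.02]
```

Call:
{"fn": "jog_arm", "kwargs": {
  "targets": [
    {"dx":-1,"dy":0,"dz":0,"rx":0,"ry":0,"rz":0,"gripper":1},
    {"dx":-2,"dy":0,"dz":0,"rx":0,"ry":0,"rz":0,"gripper":1},
    {"dx":-3,"dy":0,"dz":0,"rx":0,"ry":0,"rz":0,"gripper":1},
    {"dx":-3,"dy":0,"dz":0,"rx":0,"ry":0,"rz":0,"gripper":1},
    {"dx":-4,"dy":0,"dz":0,"rx":0,"ry":0,"rz":0,"gripper":1},
    {"dx":-4,"dy":0,"dz":0,"rx":0,"ry":0,"rz":0,"gripper":1},
    {"dx":-4,"dy":0,"dz":0,"rx":0,"ry":0,"rz":0,"gripper":1},
    {"dx":-4,"dy":0,"dz":0,"rx":0,"ry":0,"rz":0,"gripper":1}
  ]
}}

```text
t: 9.73
eef_pos: [0.6216, -0.1193, -0.0067]
ee_rot: [3.14, -0.002, -1.472]
force: [1.3, -17.4, 0.1]
width: 0.0398
gripper_force: 20.0
```

```bash
python3 -c "
from h import *
st();f=grab('top','top4');P=cloud(f)
hsv=cv2.cvtColor(f['frame'],cv2.COLOR_RGB2HSV)
for v in (222,224,226,228,230,232): print(v,[(u,int(hsv[v,u,0]),int(hsv[v,u,1]),int(hsv[v,u,2])) for u in range(334,348)])"
```

```text
t 9.73 pos [ 0.6216 -0.1193 -0.0067] rot [ 3.140e+00 -2.000e-03 -1.472e+00] F [  1.3 -17.4   0.1] w 0.0398 gf 20.0 q [ 0.12  0.5  -0.32  0.   -0.75 -0.02]
222 [(334, 10, 61, 50), (335, 13, 64, 48), (336, 14, 60, 47), (337, 14, 72, 46), (338, 16, 83, 46), (339, 15, 83, 49), (340, 12, 77, 50), (341, 12, 75, 51), (342, 10, 87, 53), (343, 13, 81, 57), (344, 15, 95, 59), (345, 16, 100, 64), (346, 14, 90, 65), (347, 13, 98, 68)]
224 [(334, 16, 97, 87), (335, 15, 98, 86), (336, 18, 107, 81), (337, 19, 140, 82), (338, 20, 164, 87), (339, 20, 176, 90), (340, 16, 157, 94), (341, 13, 159, 98), (342, 12, 150, 104), (343, 12, 151, 105), (344, 12, 156, 106), (345, 12, 155, 107), (346, 11, 159, 109), (347, 11, 159, 111)]
226 [(334, 17, 97, 121), (335, 17, 102, 117), (336, 18, 109, 108), (337, 19, 125, 98), (338, 19, 140, 91), (339, 19, 155, 87), (340, 14, 168, 94), (341, 12, 187, 105), (342, 11, 190, 113), (343, 11, 186, 115), (344, 11, 190, 114), (345, 11, 184, 115), (346, 11, 189, 112), (347, 11, 187, 113)]
228 [(334, 17, 102, 118), (335, 18, 99, 119), (336, 17, 102, 117), (337, 17, 102, 118), (338, 17, 105, 114), (339, 16, 108, 109), (340, 14, 129, 101), (341, 11, 162, 104), (342, 11, 189, 112), (343, 11, 193, 115), (344, 11, 182, 112), (345, 11, 184, 101), (346, 10, 170, 84), (347, 10, 170, 69)]
230 [(334, 17, 104, 108), (335, 17, 98, 109), (336, 16, 100, 112), (337, 17, 99, 111), (338, 17, 98, 114), (339, 16, 99, 108), (340, 13, 119, 101), (341, 11, 161, 103), (342, 11, 188, 111), (343, 11, 185, 116), (344, 12, 191, 111), (345, 10, 175, 99), (346, 10, 157, 70), (347, 9, 113, 36)]
232 [(334, 16, 101, 109), (335, 17, 100, 110), (336, 17, 101, 109), (337, 17, 97, 110), (338, 17, 102, 108), (339, 16, 101, 106), (340, 15, 117, 98), (341, 11, 159, 101), (342, 10, 183, 113), (343, 11, 182, 116), (344, 11, 190, 113), (345, 11, 188, 106), (346, 11, 178, 93), (347, 11, 177, 82)]
```

Butted: 17 N against the stop. Now release and lift, then turn the gripper so the spread fingers can push the chock flat on to the fence.

Call:
{"fn": "jog_arm", "kwargs": {
  "targets": [
    {"dx":3,"dy":0,"dz":0,"rx":0,"ry":0,"rz":0,"gripper":0.35},
    {"dx":3,"dy":0,"dz":0,"rx":0,"ry":0,"rz":0,"gripper":0.35},
    {"dx":3,"dy":0,"dz":0,"rx":0,"ry":0,"rz":0,"gripper":0.35},
    {"dx":3,"dy":0,"dz":0,"rx":0,"ry":0,"rz":0,"gripper":0.35},
    {"dx":3,"dy":0,"dz":-20,"rx":0,"ry":0,"rz":0,"gripper":0.35},
    {"dx":3,"dy":0,"dz":-50,"rx":0,"ry":0,"rz":0,"gripper":0.35},
    {"dx":3,"dy":0,"dz":-80,"rx":0,"ry":0,"rz":0,"gripper":0.35},
    {"dx":3,"dy":0,"dz":-100,"rx":0,"ry":0,"rz":0,"gripper":0.35}
  ]
}}

```text
t: 10.45
eef_pos: [0.6239, -0.1187, 0.0961]
ee_rot: [-3.139, -0.0, -1.47]
force: [0.2, -0.3, 0.6]
width: 0.057
gripper_force: 0.0
```

Call:
{"fn": "jog_arm", "kwargs": {
  "targets": [
    {"dx":0,"dy":20,"dz":0,"rx":0,"ry":0,"rz":-1.571,"gripper":0.43},
    {"dx":0,"dy":40,"dz":0,"rx":0,"ry":0,"rz":-1.571,"gripper":0.43},
    {"dx":0,"dy":52,"dz":0,"rx":0,"ry":0,"rz":-1.571,"gripper":0.43},
    {"dx":0,"dy":52,"dz":0,"rx":0,"ry":0,"rz":-1.571,"gripper":0.43},
    {"dx":0,"dy":52,"dz":0,"rx":0,"ry":0,"rz":-1.571,"gripper":0.43},
    {"dx":0,"dy":52,"dz":0,"rx":0,"ry":0,"rz":-1.571,"gripper":0.43},
    {"dx":0,"dy":52,"dz":0,"rx":0,"ry":0,"rz":-1.571,"gripper":0.43},
    {"dx":0,"dy":52,"dz":0,"rx":0,"ry":0,"rz":-1.571,"gripper":0.43}
  ]
}}

```text
t: 11.12
eef_pos: [0.5711, -0.1238, 0.0933]
ee_rot: [-3.141, -0.0, -0.464]
force: [0.8, -0.4, -0.7]
width: 0.0499
gripper_force: 0.0
```

```bash
python3 -c "
from h import *
st();to(.5703,-.1247,.09,.1)"
```

```text
t 11.12 pos [ 0.5711 -0.1238  0.0933] rot [-3.141 -0.    -0.464] F [ 0.8 -0.4 -0.7] w 0.0499 gf 0.0 q [ 0.12  0.31 -0.35 -0.   -0.91  0.99]
d mm [-0.3  1.1  3.3] r [-0.    -0.    -0.564]
```

Call:
{"fn": "jog_arm", "kwargs": {
  "targets": [
    {"dx":0,"dy":1,"dz":0,"rx":0,"ry":0,"rz":-0.564,"gripper":0.43},
    {"dx":0,"dy":1,"dz":0,"rx":0,"ry":0,"rz":-0.564,"gripper":0.43},
    {"dx":0,"dy":1,"dz":0,"rx":0,"ry":0,"rz":-0.564,"gripper":0.43},
    {"dx":0,"dy":1,"dz":0,"rx":0,"ry":0,"rz":-0.564,"gripper":0.43},
    {"dx":0,"dy":1,"dz":0,"rx":0,"ry":0,"rz":-0.564,"gripper":0.43},
    {"dx":0,"dy":1,"dz":0,"rx":0,"ry":0,"rz":-0.564,"gripper":0.43},
    {"dx":0,"dy":1,"dz":0,"rx":0,"ry":0,"rz":-0.564,"gripper":0.43},
    {"dx":0,"dy":1,"dz":0,"rx":0,"ry":0,"rz":-0.564,"gripper":0.43}
  ]
}}

```text
t: 11.78
eef_pos: [0.5707, -0.1251, 0.0933]
ee_rot: [-3.141, -0.0, 0.091]
force: [0.0, 0.8, 0.8]
width: 0.0498
gripper_force: 0.0
```

```bash
python3 -c "
from h import *
st();to(.5703,-.1247,-.002,.1)
f=grab('scene','sc5');P=cloud(f)
Q=fit_color(f,P,110,(4,19),.56,.68,-.22,-.05,.018,.045);print(cv2.minAreaRect((Q[:,:2]*1000).astype(np.float32)),Q.mean(0))
"
```

```text
t 11.78 pos [ 0.5707 -0.1251  0.0933] rot [-3.141 -0.     0.091] F [0.  0.8 0.8] w 0.0498 gf 0.0 q [ 0.12  0.31 -0.35 -0.   -0.91  1.54]
d mm [-0.3 -0.4 95.3] r [-0.    -0.    -0.009]
((624.1506958007812, -120.0750732421875), (42.29228591918945, 123.48353576660156), 4.243559837341309) [ 0.62645008 -0.12406846  0.02935004]
```

Call:
{"fn": "jog_arm", "kwargs": {
  "targets": [
    {"dx":0,"dy":0,"dz":30,"rx":0,"ry":0,"rz":-0.005,"gripper":0.43},
    {"dx":0,"dy":0,"dz":60,"rx":0,"ry":0,"rz":-0.005,"gripper":0.43},
    {"dx":0,"dy":0,"dz":80,"rx":0,"ry":0,"rz":-0.005,"gripper":0.43},
    {"dx":0,"dy":0,"dz":90,"rx":0,"ry":0,"rz":-0.005,"gripper":0.43},
    {"dx":0,"dy":0,"dz":95,"rx":0,"ry":0,"rz":-0.005,"gripper":0.43},
    {"dx":5,"dy":0,"dz":95,"rx":0,"ry":0,"rz":-0.005,"gripper":0.43},
    {"dx":10,"dy":0,"dz":95,"rx":0,"ry":0,"rz":-0.005,"gripper":0.43},
    {"dx":15,"dy":0,"dz":95,"rx":0,"ry":0,"rz":-0.005,"gripper":0.43}
  ]
}}

```text
t: 12.5
eef_pos: [0.5874, -0.1239, -0.0003]
ee_rot: [3.141, -0.003, 0.098]
force: [0.4, -0.5, 1.2]
width: 0.05
gripper_force: 0.0
```

Call:
{"fn": "jog_arm", "kwargs": {
  "targets": [
    {"dx":5,"dy":0,"dz":0,"rx":0,"ry":0,"rz":0,"gripper":0.43},
    {"dx":10,"dy":0,"dz":0,"rx":0,"ry":0,"rz":0,"gripper":0.43},
    {"dx":15,"dy":0,"dz":0,"rx":0,"ry":0,"rz":0,"gripper":0.43},
    {"dx":20,"dy":0,"dz":0,"rx":0,"ry":0,"rz":0,"gripper":0.43},
    {"dx":25,"dy":0,"dz":0,"rx":0,"ry":0,"rz":0,"gripper":0.43},
    {"dx":30,"dy":0,"dz":0,"rx":0,"ry":0,"rz":0,"gripper":0.43},
    {"dx":35,"dy":0,"dz":0,"rx":0,"ry":0,"rz":0,"gripper":0.43},
    {"dx":38,"dy":0,"dz":0,"rx":0,"ry":0,"rz":0,"gripper":0.43}
  ]
}}

```text
t: 13.17
eef_pos: [0.624, -0.1202, -0.0018]
ee_rot: [3.141, -0.0, 0.098]
force: [-3.0, -0.4, 2.2]
width: 0.0501
gripper_force: 1.4
```

```bash
python3 -c "
from h import *
st()
f=grab('scene','sc6');P=cloud(f)
Q=fit_color(f,P,110,(4,19),.56,.69,-.22,-.05,.018,.045);print(cv2.minAreaRect((Q[:,:2]*1000).astype(np.float32)),Q.mean(0))
cv2.imwrite('pics/c7.png',cv2.resize(f['frame'][250:350,250:380],(780,600),interpolation=cv2.INTER_CUBIC)[:,:,::-1])
"
```

```text
t 13.17 pos [ 0.624  -0.1202 -0.0018] rot [ 3.141 -0.     0.098] F [-3.  -0.4  2.2] w 0.0501 gf 1.4 q [ 0.12  0.5  -0.31  0.   -0.76  1.55]
((657.9921875, -113.69962310791016), (39.020633697509766, 128.987548828125), 5.635779857635498) [ 0.66314242 -0.11578518  0.02926057]
```

View pics/c7.png

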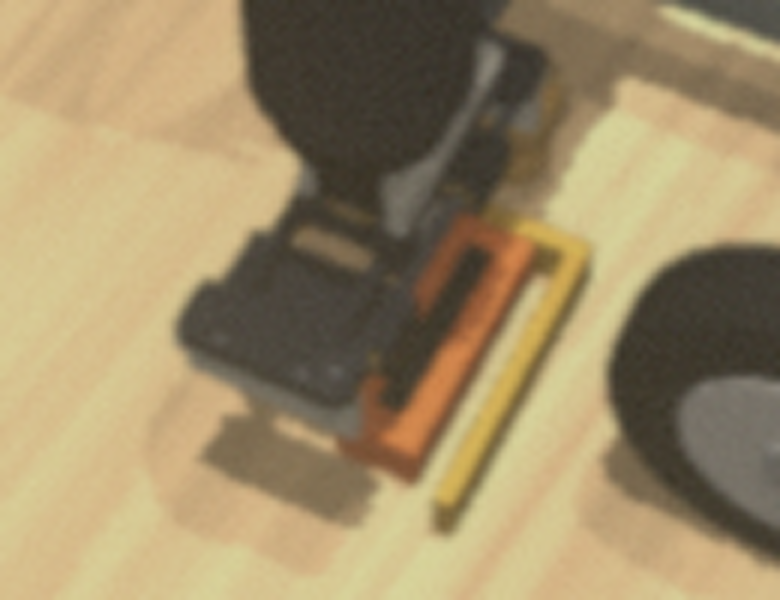

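c7: the chock is parallel to the fence with a gap of about 12 mm, and its end is by the stop. Keep pushing.

Call:
{"fn": "jog_arm", "kwargs": {
  "targets": [
    {"dx":2,"dy":0,"dz":0,"rx":0,"ry":0,"rz":0,"gripper":0.43},
    {"dx":4,"dy":0,"dz":0,"rx":0,"ry":0,"rz":0,"gripper":0.43},
    {"dx":6,"dy":0,"dz":0,"rx":0,"ry":0,"rz":0,"gripper":0.43},
    {"dx":8,"dy":0,"dz":0,"rx":0,"ry":0,"rz":0,"gripper":0.43},
    {"dx":9,"dy":0,"dz":0,"rx":0,"ry":0,"rz":0,"gripper":0.43},
    {"dx":10,"dy":0,"dz":0,"rx":0,"ry":0,"rz":0,"gripper":0.43},
    {"dx":11,"dy":0,"dz":0,"rx":0,"ry":0,"rz":0,"gripper":0.43},
    {"dx":12,"dy":0,"dz":0,"rx":0,"ry":0,"rz":0,"gripper":0.43}
  ]
}}

```text
t: 13.88
eef_pos: [0.6354, -0.119, -0.0018]
ee_rot: [-3.142, 0.0, 0.098]
force: [-0.9, 0.3, -1.1]
width: 0.0497
gripper_force: 0.6
```

```bash
python3 -c "
from h import *
st()"
```

```text
t 13.88 pos [ 0.6354 -0.119  -0.0018] rot [-3.142  0.     0.098] F [-0.9  0.3 -1.1] w 0.0497 gf 0.6 q [ 0.12  0.51 -0.29 -0.   -0.77  1.55]
```

Call:
{"fn": "jog_arm", "kwargs": {
  "targets": [
    {"dx":1,"dy":0,"dz":0,"rx":0,"ry":0,"rz":0,"gripper":0.43},
    {"dx":2,"dy":0,"dz":0,"rx":0,"ry":0,"rz":0,"gripper":0.43},
    {"dx":3,"dy":0,"dz":0,"rx":0,"ry":0,"rz":0,"gripper":0.43},
    {"dx":4,"dy":0,"dz":0,"rx":0,"ry":0,"rz":0,"gripper":0.43},
    {"dx":4,"dy":0,"dz":0,"rx":0,"ry":0,"rz":0,"gripper":0.43},
    {"dx":5,"dy":0,"dz":0,"rx":0,"ry":0,"rz":0,"gripper":0.43},
    {"dx":5,"dy":0,"dz":0,"rx":0,"ry":0,"rz":0,"gripper":0.43},
    {"dx":5,"dy":0,"dz":0,"rx":0,"ry":0,"rz":0,"gripper":0.43}
  ]
}}

```text
t: 14.55
eef_pos: [0.6377, -0.1189, -0.0018]
ee_rot: [-3.142, 0.004, 0.098]
force: [-8.5, -0.9, 5.5]
width: 0.0499
gripper_force: 4.5
```

```bash
python3 -c "
from h import *
st()"
```

```text
t 14.55 pos [ 0.6377 -0.1189 -0.0018] rot [-3.142  0.004  0.098] F [-8.5 -0.9  5.5] w 0.0499 gf 4.5 q [ 0.12  0.52 -0.28 -0.   -0.78  1.55]
```

Call:
{"fn": "jog_arm", "kwargs": {
  "targets": [
    {"dx":1,"dy":0,"dz":0,"rx":0,"ry":0,"rz":0,"gripper":0.43},
    {"dx":2,"dy":0,"dz":0,"rx":0,"ry":0,"rz":0,"gripper":0.43},
    {"dx":3,"dy":0,"dz":0,"rx":0,"ry":0,"rz":0,"gripper":0.43},
    {"dx":3,"dy":0,"dz":0,"rx":0,"ry":0,"rz":0,"gripper":0.43},
    {"dx":3,"dy":0,"dz":0,"rx":0,"ry":0,"rz":0,"gripper":0.43},
    {"dx":3,"dy":0,"dz":0,"rx":0,"ry":0,"rz":0,"gripper":0.43},
    {"dx":3,"dy":0,"dz":0,"rx":0,"ry":0,"rz":0,"gripper":0.43},
    {"dx":3,"dy":0,"dz":0,"rx":0,"ry":0,"rz":0,"gripper":0.43}
  ]
}}

```text
t: 15.22
eef_pos: [0.6377, -0.119, -0.0019]
ee_rot: [-3.141, 0.009, 0.098]
force: [-17.0, -0.2, 12.6]
width: 0.0499
gripper_force: 8.6
```

Call:
{"fn": "jog_arm", "kwargs": {
  "targets": [
    {"dx":-3,"dy":0,"dz":0,"rx":0,"ry":0,"rz":0,"gripper":0.43},
    {"dx":-8,"dy":0,"dz":0,"rx":0,"ry":0,"rz":0,"gripper":0.43},
    {"dx":-14,"dy":0,"dz":-10,"rx":0,"ry":0,"rz":0,"gripper":0.6},
    {"dx":-20,"dy":0,"dz":-30,"rx":0,"ry":0,"rz":0,"gripper":0.8},
    {"dx":-20,"dy":20,"dz":-60,"rx":0,"ry":0,"rz":0,"gripper":1},
    {"dx":-20,"dy":50,"dz":-60,"rx":0,"ry":0,"rz":0,"gripper":1},
    {"dx":-10,"dy":80,"dz":-60,"rx":0,"ry":0,"rz":0,"gripper":1},
    {"dx":10,"dy":110,"dz":-60,"rx":0,"ry":0,"rz":0,"gripper":1}
  ]
}}

```text
t: 15.88
eef_pos: [0.6643, -0.2277, 0.0612]
ee_rot: [3.141, -0.004, 0.099]
force: [0.8, 0.6, -0.3]
width: 0.0156
gripper_force: 0.0
```

```bash
python3 -c "
from h import *
st()
f=grab('top','top7');g=grab('scene','sc7')
a=cv2.resize(f['frame'][190:240,325:400],(600,400),interpolation=cv2.INTER_CUBIC)
P=cloud(g);Q=fit_color(g,P,110,(4,19),.60,.69,-.22,-.05,.018,.045);print(cv2.minAreaRect((Q[:,:2]*1000).astype(np.float32)),Q.mean(0))
cv2.imwrite('pics/c8.png',cv2.resize(g['frame'][260:350,260:380],(800,600),interpolation=cv2.INTER_CUBIC)[:,:,::-1])
"
```

```text
t 15.88 pos [ 0.6643 -0.2277  0.0612] rot [ 3.141 -0.004  0.099] F [ 0.8  0.6 -0.3] w 0.0156 gf 0.0 q [-0.05  0.51 -0.1  -0.   -0.95  1.72]
((673.4434204101562, -113.69395446777344), (37.30509948730469, 127.66683959960938), 2.5437474250793457) [ 0.67728223 -0.11161227  0.02999582]
```

View pics/c8.png

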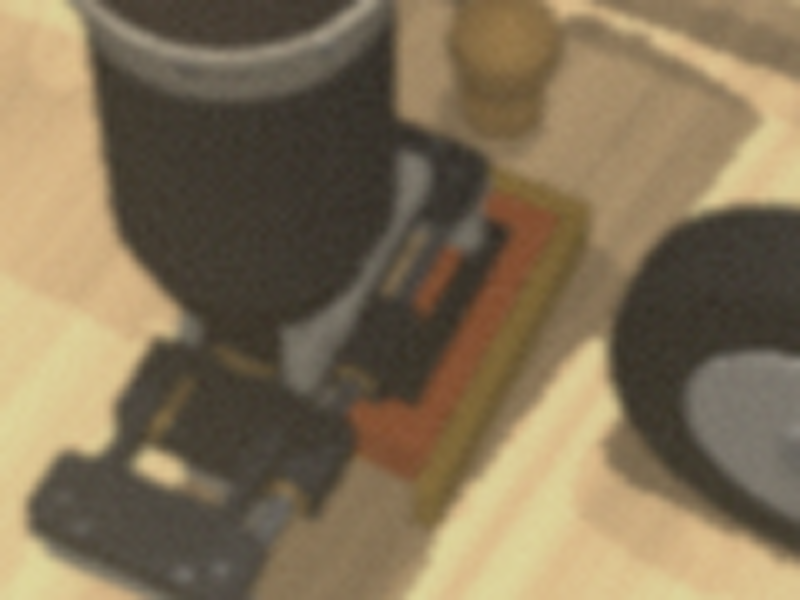

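c8: the chock lies flush along the fence with its end at the stop. I'll give it a gentle confirming nudge on the free end.

Call:
{"fn": "jog_arm", "kwargs": {
  "targets": [
    {"dx":12,"dy":3,"dz":0,"rx":0,"ry":0,"rz":0,"gripper":1},
    {"dx":12,"dy":3,"dz":20,"rx":0,"ry":0,"rz":0,"gripper":1},
    {"dx":12,"dy":3,"dz":40,"rx":0,"ry":0,"rz":0,"gripper":1},
    {"dx":12,"dy":3,"dz":55,"rx":0,"ry":0,"rz":0,"gripper":1},
    {"dx":12,"dy":3,"dz":61,"rx":0,"ry":0,"rz":0,"gripper":1},
    {"dx":12,"dy":-5,"dz":61,"rx":0,"ry":0,"rz":0,"gripper":1},
    {"dx":12,"dy":-12,"dz":61,"rx":0,"ry":0,"rz":0,"gripper":1},
    {"dx":12,"dy":-18,"dz":61,"rx":0,"ry":0,"rz":0,"gripper":1}
  ]
}}

```text
t: 16.65
eef_pos: [0.6752, -0.2068, -0.0011]
ee_rot: [3.141, -0.002, 0.099]
force: [-0.1, 0.4, -0.0]
width: 0.0003
gripper_force: 0.0
```

```bash
python3 -c "
from h import *
st();s=arm.get_state()['eef_pos'];print('ex',s[:2]@[.995,.0998],'ey',s[:2]@[-.0998,.995])"
```

```text
t 16.65 pos [ 0.6752 -0.2068 -0.0011] rot [ 3.141e+00 -2.000e-03  9.900e-02] F [-0.1  0.4 -0. ] w 0.0003 gf 0.0 q [-0.02  0.59 -0.14  0.   -0.84  1.69]
ex 0.6511562653309767 ey -0.2731571827015014
```

Call:
{"fn": "jog_arm", "kwargs": {
  "targets": [
    {"dx":0,"dy":-3,"dz":0,"rx":0,"ry":0,"rz":0,"gripper":1},
    {"dx":0,"dy":-6,"dz":0,"rx":0,"ry":0,"rz":0,"gripper":1},
    {"dx":0,"dy":-8,"dz":0,"rx":0,"ry":0,"rz":0,"gripper":1},
    {"dx":0,"dy":-9,"dz":0,"rx":0,"ry":0,"rz":0,"gripper":1},
    {"dx":0,"dy":-10,"dz":0,"rx":0,"ry":0,"rz":0,"gripper":1},
    {"dx":0,"dy":-11,"dz":0,"rx":0,"ry":0,"rz":0,"gripper":1},
    {"dx":0,"dy":-12,"dz":0,"rx":0,"ry":0,"rz":0,"gripper":1},
    {"dx":0,"dy":-12,"dz":0,"rx":0,"ry":0,"rz":0,"gripper":1}
  ]
}}

```text
t: 17.32
eef_pos: [0.6729, -0.1958, -0.0028]
ee_rot: [-3.142, 0.0, 0.098]
force: [0.0, -0.1, 0.5]
width: 0.0005
gripper_force: 0.0
```

```bash
python3 -c "
from h import *
st();s=arm.get_state()['eef_pos'];print('ex',s[:2]@[.995,.0998],'ey',s[:2]@[-.0998,.995])"
```

```text
t 17.32 pos [ 0.6729 -0.1958 -0.0028] rot [-3.142  0.     0.098] F [ 0.  -0.1  0.5] w 0.0005 gf 0.0 q [-0.01  0.58 -0.15 -0.   -0.84  1.67]
ex 0.6500340416615374 ey -0.2619749590010262
```

Call:
{"fn": "jog_arm", "kwargs": {
  "targets": [
    {"dx":0,"dy":-1,"dz":0,"rx":0,"ry":0,"rz":0,"gripper":1},
    {"dx":0,"dy":-2,"dz":0,"rx":0,"ry":0,"rz":0,"gripper":1},
    {"dx":0,"dy":-3,"dz":0,"rx":0,"ry":0,"rz":0,"gripper":1},
    {"dx":0,"dy":-4,"dz":0,"rx":0,"ry":0,"rz":0,"gripper":1},
    {"dx":0,"dy":-5,"dz":0,"rx":0,"ry":0,"rz":0,"gripper":1},
    {"dx":0,"dy":-6,"dz":0,"rx":0,"ry":0,"rz":0,"gripper":1},
    {"dx":0,"dy":-7,"dz":0,"rx":0,"ry":0,"rz":0,"gripper":1},
    {"dx":0,"dy":-7,"dz":0,"rx":0,"ry":0,"rz":0,"gripper":1}
  ]
}}

```text
t: 17.98
eef_pos: [0.6724, -0.1904, -0.0026]
ee_rot: [3.14, 0.0, 0.098]
force: [0.6, -8.0, -1.2]
width: 0.0005
gripper_force: 4.1
```

```bash
python3 -c "
from h import *
st();s=arm.get_state()['eef_pos'];print('ex',s[:2]@[.995,.0998],'ey',s[:2]@[-.0998,.995])"
```

```text
t 17.98 pos [ 0.6724 -0.1904 -0.0026] rot [3.14  0.    0.098] F [ 0.6 -8.  -1.2] w 0.0005 gf 4.1 q [ 0.    0.58 -0.16  0.   -0.83  1.66]
ex 0.6500379642269755 ey -0.2565037317290162
```

Butted: 8 N on contact, well above sliding friction. A last small push, then retreat and go over to the latch.

Call:
{"fn": "jog_arm", "kwargs": {
  "targets": [
    {"dx":0,"dy":-2,"dz":0,"rx":0,"ry":0,"rz":0,"gripper":1},
    {"dx":0,"dy":-2,"dz":0,"rx":0,"ry":0,"rz":0,"gripper":1},
    {"dx":0,"dy":5,"dz":0,"rx":0,"ry":0,"rz":0,"gripper":1},
    {"dx":0,"dy":12,"dz":0,"rx":0,"ry":0,"rz":0,"gripper":1},
    {"dx":-10,"dy":12,"dz":-40,"rx":0,"ry":0,"rz":0,"gripper":1},
    {"dx":-20,"dy":12,"dz":-80,"rx":0,"ry":0,"rz":0,"gripper":1},
    {"dx":-30,"dy":12,"dz":-120,"rx":0,"ry":0,"rz":0,"gripper":1},
    {"dx":-40,"dy":12,"dz":-160,"rx":0,"ry":0,"rz":0,"gripper":1}
  ]
}}

```text
t: 18.65
eef_pos: [0.633, -0.2047, 0.1586]
ee_rot: [-3.141, 0.001, 0.098]
force: [0.9, -0.0, 0.4]
width: 0.0009
gripper_force: 0.0
```

```bash
python3 -c "
from h import *
st();to(.531,.156,.20,.1)"
```

```text
t 18.65 pos [ 0.633  -0.2047  0.1586] rot [-3.141e+00  1.000e-03  9.800e-02] F [ 0.9 -0.   0.4] w 0.0009 gf 0.0 q [-0.02  0.38 -0.08 -0.   -1.11  1.69]
d mm [ -66.1 -368.9  -41.2] r [-0.     0.001 -0.002]
```

Call:
{"fn": "jog_arm", "kwargs": {
  "targets": [
    {"dx":0,"dy":0,"dz":-41,"rx":0,"ry":0,"rz":0,"gripper":0.43},
    {"dx":-66,"dy":-369,"dz":-41,"rx":0,"ry":0,"rz":0,"gripper":0.43},
    {"dx":-66,"dy":-369,"dz":-41,"rx":0,"ry":0,"rz":0,"gripper":0.43},
    {"dx":-66,"dy":-369,"dz":-41,"rx":0,"ry":0,"rz":0,"gripper":0.43},
    {"dx":-66,"dy":-369,"dz":-41,"rx":0,"ry":0,"rz":0,"gripper":0.43},
    {"dx":-66,"dy":-369,"dz":-41,"rx":0,"ry":0,"rz":0,"gripper":0.43},
    {"dx":-66,"dy":-369,"dz":-41,"rx":0,"ry":0,"rz":0,"gripper":0.43},
    {"dx":-66,"dy":-369,"dz":-41,"rx":0,"ry":0,"rz":0,"gripper":0.43}
  ]
}}

```text
t: 19.32
eef_pos: [0.5535, 0.0779, 0.1986]
ee_rot: [-3.141, -0.0, 0.098]
force: [0.7, 0.7, 0.1]
width: 0.0469
gripper_force: 0.0
```

Call:
{"fn": "jog_arm", "kwargs": {
  "targets": [
    {"dx":-24,"dy":-135,"dz":0,"rx":0,"ry":0,"rz":0,"gripper":0.43},
    {"dx":-24,"dy":-135,"dz":0,"rx":0,"ry":0,"rz":0,"gripper":0.43},
    {"dx":-24,"dy":-135,"dz":0,"rx":0,"ry":0,"rz":0,"gripper":0.43},
    {"dx":-24,"dy":-135,"dz":0,"rx":0,"ry":0,"rz":0,"gripper":0.43},
    {"dx":-24,"dy":-135,"dz":0,"rx":0,"ry":0,"rz":0,"gripper":0.43},
    {"dx":-24,"dy":-135,"dz":0,"rx":0,"ry":0,"rz":0,"gripper":0.43},
    {"dx":-24,"dy":-135,"dz":0,"rx":0,"ry":0,"rz":0,"gripper":0.43},
    {"dx":-24,"dy":-135,"dz":0,"rx":0,"ry":0,"rz":0,"gripper":0.43}
  ]
}}

```text
t: 19.98
eef_pos: [0.5175, 0.207, 0.1983]
ee_rot: [3.142, 0.0, 0.097]
force: [0.6, -0.5, -0.1]
width: 0.0493
gripper_force: 0.0
```

```bash
python3 -c "
from h import *
st();to(.531,.156,.17,.1)
g=grab('scene','sc8');P=cloud(g)
Q=fit_color(g,P,110,(4,19),.60,.71,-.22,-.05,.018,.045);print('chock',cv2.minAreaRect((Q[:,:2]*1000).astype(np.float32)),Q.mean(0))
Q=fit_color(g,P,110,(20,32),.61,.73,-.22,-.03,.018,.045);print('yellow',cv2.minAreaRect((Q[:,:2]*1000).astype(np.float32)))
cv2.imwrite('pics/c9.png',cv2.resize(np.vstack([g['frame'][80:230,270:420],g['frame'][260:350,270:420]]),(500,800)[::1] if 0 else (375,600),interpolation=cv2.INTER_CUBIC)[:,:,::-1])
"
```

```text
t 19.98 pos [0.5175 0.207  0.1983] rot [3.142 0.    0.097] F [ 0.6 -0.5 -0.1] w 0.0493 gf 0.0 q [ 0.73  0.18 -0.27 -0.   -1.13  0.94]
d mm [ 8.5 52.1 28.3] r [ 0.     0.    -0.003]
chock ((674.8662109375, -114.65037536621094), (51.13536834716797, 124.19491577148438), 8.334246635437012) [ 0.67220426 -0.1188976   0.02991534]
yellow ((691.314453125, -109.43370819091797), (53.27102279663086, 154.21607971191406), 25.43047332763672)
```

View pics/c9.png

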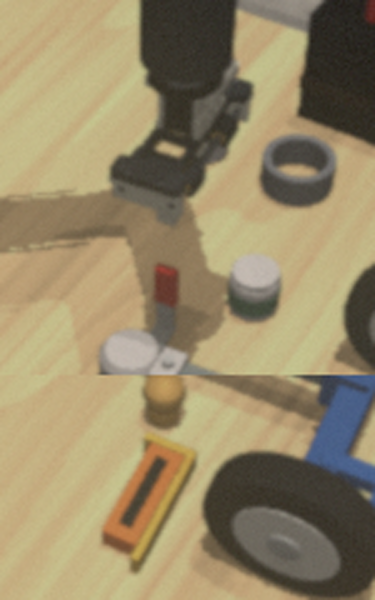

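c9: the chock at (145,490) sits flush in the yellow corner and the spare ball is untouched. The paddle is at (165,285). The arm is ~50 mm too far left, so I'll go back over the paddle.

Call:
{"fn": "jog_arm", "kwargs": {
  "targets": [
    {"dx":4,"dy":26,"dz":0,"rx":0,"ry":0,"rz":-0.003,"gripper":0.43},
    {"dx":8,"dy":52,"dz":0,"rx":0,"ry":0,"rz":-0.003,"gripper":0.43},
    {"dx":8,"dy":52,"dz":0,"rx":0,"ry":0,"rz":-0.003,"gripper":0.43},
    {"dx":8,"dy":52,"dz":0,"rx":0,"ry":0,"rz":-0.003,"gripper":0.43},
    {"dx":8,"dy":52,"dz":0,"rx":0,"ry":0,"rz":-0.003,"gripper":0.43},
    {"dx":8,"dy":52,"dz":0,"rx":0,"ry":0,"rz":-0.003,"gripper":0.43},
    {"dx":8,"dy":52,"dz":0,"rx":0,"ry":0,"rz":-0.003,"gripper":0.43},
    {"dx":8,"dy":52,"dz":0,"rx":0,"ry":0,"rz":-0.003,"gripper":0.43}
  ]
}}

```text
t: 20.7
eef_pos: [0.5303, 0.1575, 0.1983]
ee_rot: [-3.142, -0.0, 0.102]
force: [0.2, 0.1, -1.2]
width: 0.0499
gripper_force: 0.0
```

```bash
python3 -c "
from h import *
st()
g=grab('scene','sc9');P=cloud(g);f=g['frame']
hsv=cv2.cvtColor(f,cv2.COLOR_RGB2HSV)
m=(abs(P[...,0]-.531)<.05)&(abs(P[...,1]-.156)<.07)&(P[...,2]>.10)&(P[...,2]<.34)
red=m&((hsv[...,0]<6)|(hsv[...,0]>172))&(hsv[...,1]>120)
print('red',red.sum(),P[red].min(0).round(3),P[red].max(0).round(3),P[red].mean(0).round(4))
n=m&~red&(P[...,2]>.165);Q=P[n]
# fingers: low part
for z in np.arange(.165,.33,.01):
  q=Q[(Q[:,2]>=z)&(Q[:,2]<z+.01)]
  if len(q): print(round(z,3),len(q),q[:,0].min().round(3),q[:,0].max().round(3),q[:,1].min().round(3),q[:,1].max().round(3))
V=g['view']
c=V@[.531,.156,.16,1];print(g['fx']*c[0]/c[2]+g['cx'],g['fy']*c[1]/c[2]+g['cy'])
cv2.imwrite('pics/c10.png',cv2.resize(f[120:220,280:410],(780,600),interpolation=cv2.INTER_CUBIC)[:,:,::-1])
"
```

```text
t 20.7 pos [0.5303 0.1575 0.1983] rot [-3.142 -0.     0.102] F [ 0.2  0.1 -1.2] w 0.0499 gf 0.0 q [ 0.64  0.17 -0.28 -0.   -1.12  1.03]
red 7 [0.523 0.151 0.132] [0.538 0.157 0.159] [0.5321 0.1533 0.1521]
0.215 24 0.525 0.547 0.113 0.198
0.225 7 0.529 0.545 0.116 0.199
0.235 3 0.538 0.54 0.195 0.198
0.245 3 0.53 0.536 0.18 0.186
0.255 8 0.532 0.537 0.182 0.189
0.265 6 0.537 0.54 0.185 0.195
0.275 10 0.541 0.574 0.103 0.195
0.285 65 0.511 0.577 0.1 0.219
0.295 227 0.499 0.577 0.099 0.222
0.305 66 0.513 0.578 0.086 0.225
0.315 267 0.506 0.576 0.086 0.226
0.325 86 0.511 0.56 0.112 0.209
335.93032362646994 187.26117752738367
```

Fingertips sit at real z≈0.217 for reported 0.198 (offset confirmed) and are centred on the paddle. Descend 92 mm and grip with 40 N.

Call:
{"fn": "jog_arm", "kwargs": {
  "targets": [
    {"dx":0,"dy":1,"dz":20,"rx":0,"ry":0,"rz":0,"gripper":0.43},
    {"dx":0,"dy":1,"dz":40,"rx":0,"ry":0,"rz":0,"gripper":0.43},
    {"dx":0,"dy":1,"dz":55,"rx":0,"ry":0,"rz":0,"gripper":0.43},
    {"dx":0,"dy":1,"dz":70,"rx":0,"ry":0,"rz":0,"gripper":0.43},
    {"dx":0,"dy":1,"dz":82,"rx":0,"ry":0,"rz":0,"gripper":0.43},
    {"dx":0,"dy":1,"dz":92,"rx":0,"ry":0,"rz":0,"gripper":0.43},
    {"dx":0,"dy":1,"dz":92,"rx":0,"ry":0,"rz":0,"gripper":0.43},
    {"dx":0,"dy":1,"dz":92,"rx":0,"ry":0,"rz":0,"gripper":0.43}
  ]
}}

```text
t: 21.42
eef_pos: [0.5304, 0.1561, 0.1061]
ee_rot: [3.141, 0.001, 0.102]
force: [0.4, -0.4, 0.7]
width: 0.0499
gripper_force: 0.0
```

Call:
{"fn": "jog_arm", "kwargs": {
  "targets": [
    {"dx":0,"dy":0,"dz":0,"rx":0,"ry":0,"rz":0,"gripper":1},
    {"dx":0,"dy":0,"dz":0,"rx":0,"ry":0,"rz":0,"gripper":1},
    {"dx":0,"dy":0,"dz":0,"rx":0,"ry":0,"rz":0,"gripper":1},
    {"dx":0,"dy":0,"dz":0,"rx":0,"ry":0,"rz":0,"gripper":1},
    {"dx":0,"dy":0,"dz":0,"rx":0,"ry":0,"rz":0,"gripper":1},
    {"dx":0,"dy":0,"dz":0,"rx":0,"ry":0,"rz":0,"gripper":1},
    {"dx":0,"dy":0,"dz":0,"rx":0,"ry":0,"rz":0,"gripper":1},
    {"dx":0,"dy":0,"dz":0,"rx":0,"ry":0,"rz":0,"gripper":1}
  ],
  "force": 40
}}

```text
t: 22.08
eef_pos: [0.5306, 0.1586, 0.1067]
ee_rot: [-3.138, -0.001, 0.102]
force: [-5.1, 11.5, 1.8]
width: 0.0124
gripper_force: 40.0
```

Call:
{"fn": "jog_arm", "kwargs": {
  "targets": [
    {"dx":0,"dy":0,"dz":0,"rx":0,"ry":0,"rz":0,"gripper":1},
    {"dx":0,"dy":0,"dz":0,"rx":0,"ry":0,"rz":0,"gripper":1},
    {"dx":0,"dy":0,"dz":0,"rx":0,"ry":0,"rz":0,"gripper":1},
    {"dx":0,"dy":0,"dz":0,"rx":0,"ry":0,"rz":0,"gripper":1},
    {"dx":0,"dy":0,"dz":0,"rx":0,"ry":0,"rz":0,"gripper":1},
    {"dx":0,"dy":0,"dz":0,"rx":0,"ry":0,"rz":0,"gripper":1},
    {"dx":0,"dy":0,"dz":0,"rx":0,"ry":0,"rz":0,"gripper":1},
    {"dx":0,"dy":0,"dz":0,"rx":0,"ry":0,"rz":0,"gripper":1}
  ]
}}

```text
t: 22.75
eef_pos: [0.5305, 0.1586, 0.1066]
ee_rot: [-3.138, -0.001, 0.102]
force: [-5.6, 11.6, 1.2]
width: 0.0115
gripper_force: 40.0
```

```bash
python3 -c "
from h import *
st()"
```

```text
t 22.75 pos [0.5305 0.1586 0.1066] rot [-3.138e+00 -1.000e-03  1.020e-01] F [-5.6 11.6  1.2] w 0.0115 gf 40.0 q [ 0.64  0.25 -0.4  -0.   -0.92  1.03]
```

Gripped: width 12 mm at 40 N. Now pull the latch out along cart +y.

Call:
{"fn": "jog_arm", "kwargs": {
  "targets": [
    {"dx":0,"dy":-3,"dz":0,"rx":0,"ry":0,"rz":0,"gripper":1},
    {"dx":0,"dy":-6,"dz":0,"rx":0,"ry":0,"rz":0,"gripper":1},
    {"dx":0,"dy":-9,"dz":0,"rx":0,"ry":0,"rz":0,"gripper":1},
    {"dx":0,"dy":-12,"dz":0,"rx":0,"ry":0,"rz":0,"gripper":1},
    {"dx":0,"dy":-15,"dz":0,"rx":0,"ry":0,"rz":0,"gripper":1},
    {"dx":0,"dy":-18,"dz":0,"rx":0,"ry":0,"rz":0,"gripper":1},
    {"dx":0,"dy":-20,"dz":0,"rx":0,"ry":0,"rz":0,"gripper":1},
    {"dx":0,"dy":-20,"dz":0,"rx":0,"ry":0,"rz":0,"gripper":1}
  ]
}}

```text
t: 23.42
eef_pos: [0.5286, 0.1754, 0.1064]
ee_rot: [3.14, 0.0, 0.101]
force: [2.9, -5.8, 2.4]
width: 0.0122
gripper_force: 40.0
```

```bash
python3 -c "
from h import *
st()"
```

```text
t 23.42 pos [0.5286 0.1754 0.1064] rot [3.14  0.    0.101] F [ 2.9 -5.8  2.4] w 0.0122 gf 40.0 q [ 0.67  0.26 -0.39  0.   -0.92  1.  ]
```

The latch is out ~17 mm at about 6.5 N, which fits the spring curve. Now lift along the hinge arc, tilting with the tongue.

Call:
{"fn": "jog_arm", "kwargs": {
  "targets": [
    {"dx":0.5,"dy":0,"dz":-2.5,"rx":0,"ry":-0.01,"rz":0,"gripper":1},
    {"dx":1.3,"dy":0,"dz":-5.2,"rx":0,"ry":-0.02,"rz":0,"gripper":1},
    {"dx":2.2,"dy":0,"dz":-9,"rx":0,"ry":-0.035,"rz":0,"gripper":1},
    {"dx":3.3,"dy":0,"dz":-12.9,"rx":0,"ry":-0.05,"rz":0,"gripper":1},
    {"dx":4.5,"dy":0,"dz":-16.7,"rx":0,"ry":-0.065,"rz":0,"gripper":1},
    {"dx":5.6,"dy":0,"dz":-20.5,"rx":0,"ry":-0.08,"rz":0,"gripper":1},
    {"dx":6.9,"dy":0,"dz":-24.3,"rx":0,"ry":-0.095,"rz":0,"gripper":1},
    {"dx":8.2,"dy":0,"dz":-28.1,"rx":0,"ry":-0.11,"rz":0,"gripper":1}
  ]
}}

```text
t: 24.08
eef_pos: [0.5321, 0.1743, 0.1327]
ee_rot: [3.138, 0.12, 0.099]
force: [-12.5, -7.4, 0.9]
width: 0.012
gripper_force: 40.0
```

```bash
python3 -c "
from h import *
st();g=grab('scene','sc10');P=cloud(g)
m=(abs(P[...,0]-.545)<.03)&(abs(P[...,1]-.067)<.03)&(P[...,2]>.1);Q=P[m];print(np.percentile(Q[:,2],[10,50,90,98]).round(3))"
```

```text
t 24.08 pos [0.5321 0.1743 0.1327] rot [3.138 0.12  0.099] F [-12.5  -7.4   0.9] w 0.012 gf 40.0 q [ 0.62  0.31 -0.23 -0.06 -1.14  1.08]
[0.133 0.147 0.257 0.26 ]
```

The tongue rises, but Fx=-12 N shows the controller's TCP lies ~39 mm below the pads, so its arc needs less +x (tool offset 21 mm above the hinge rather than 60). Correct that and carry on.

Call:
{"fn": "jog_arm", "kwargs": {
  "targets": [
    {"dx":-2,"dy":0,"dz":0,"rx":0,"ry":0,"rz":0,"gripper":1},
    {"dx":-4.2,"dy":0,"dz":0,"rx":0,"ry":0,"rz":0,"gripper":1},
    {"dx":-3.5,"dy":0,"dz":-7.5,"rx":0,"ry":-0.03,"rz":0,"gripper":1},
    {"dx":-2.6,"dy":0,"dz":-15.2,"rx":0,"ry":-0.06,"rz":0,"gripper":1},
    {"dx":-1.4,"dy":0,"dz":-23,"rx":0,"ry":-0.09,"rz":0,"gripper":1},
    {"dx":0,"dy":0,"dz":-30.5,"rx":0,"ry":-0.12,"rz":0,"gripper":1},
    {"dx":0,"dy":0,"dz":-30.5,"rx":0,"ry":-0.12,"rz":0,"gripper":1},
    {"dx":0,"dy":0,"dz":-30.5,"rx":0,"ry":-0.12,"rz":0,"gripper":1}
  ]
}}

```text
t: 24.8
eef_pos: [0.5392, 0.1758, 0.1629]
ee_rot: [3.139, 0.234, 0.099]
force: [0.8, -6.8, -6.3]
width: 0.012
gripper_force: 40.0
```

```bash
python3 -c "
from h import *
st();s=arm.get_state();print('ey',s['eef_pos'][:2]@[-.0998,.995])"
```

```text
t 24.8 pos [0.5392 0.1758 0.1629] rot [3.139 0.234 0.099] F [ 0.8 -6.8 -6.3] w 0.012 gf 40.0 q [ 0.58  0.37 -0.07 -0.11 -1.35  1.12]
ey 0.12112089235412561
```

Forces now read as expected: spring 6.8 N sideways, tongue 6.3 N down. Go on to θ≈0.40.

Call:
{"fn": "jog_arm", "kwargs": {
  "targets": [
    {"dx":0.7,"dy":0,"dz":-7.8,"rx":0,"ry":-0.03,"rz":0,"gripper":1},
    {"dx":1.7,"dy":0,"dz":-15.5,"rx":0,"ry":-0.06,"rz":0,"gripper":1},
    {"dx":2.9,"dy":0,"dz":-23.2,"rx":0,"ry":-0.09,"rz":0,"gripper":1},
    {"dx":4.4,"dy":0,"dz":-30.8,"rx":0,"ry":-0.12,"rz":0,"gripper":1},
    {"dx":6,"dy":0,"dz":-38.5,"rx":0,"ry":-0.15,"rz":0,"gripper":1},
    {"dx":7.2,"dy":0,"dz":-43.5,"rx":0,"ry":-0.17,"rz":0,"gripper":1},
    {"dx":7.2,"dy":0,"dz":-43.5,"rx":0,"ry":-0.17,"rz":0,"gripper":1},
    {"dx":7.2,"dy":0,"dz":-43.5,"rx":0,"ry":-0.17,"rz":0,"gripper":1}
  ]
}}

```text
t: 25.47
eef_pos: [0.5559, 0.1775, 0.2039]
ee_rot: [3.139, 0.405, 0.099]
force: [-1.4, -6.2, -5.4]
width: 0.0115
gripper_force: 40.0
```

Call:
{"fn": "jog_arm", "kwargs": {
  "targets": [
    {"dx":0,"dy":0,"dz":0,"rx":0,"ry":0,"rz":0,"gripper":1},
    {"dx":0,"dy":0,"dz":0,"rx":0,"ry":0,"rz":0,"gripper":1},
    {"dx":0,"dy":0,"dz":0,"rx":0,"ry":0,"rz":0,"gripper":1},
    {"dx":0,"dy":0,"dz":0,"rx":0,"ry":0,"rz":0,"gripper":1},
    {"dx":0,"dy":0,"dz":0,"rx":0,"ry":0,"rz":0,"gripper":1},
    {"dx":0,"dy":0,"dz":0,"rx":0,"ry":0,"rz":0,"gripper":1},
    {"dx":0,"dy":0,"dz":0,"rx":0,"ry":0,"rz":0,"gripper":1},
    {"dx":0,"dy":0,"dz":0,"rx":0,"ry":0,"rz":0,"gripper":1}
  ]
}}

```text
t: 26.13
eef_pos: [0.5559, 0.1776, 0.2039]
ee_rot: [3.139, 0.404, 0.099]
force: [-0.7, -6.3, -5.7]
width: 0.0118
gripper_force: 40.0
```

```bash
python3 -c "
from h import *
st();s=arm.get_state();print('ey',s['eef_pos'][:2]@[-.0998,.995],'qd',abs(s['qd']).max())
g=grab('scene','sc11');cv2.imwrite('pics/c11.png',cv2.resize(g['frame'][60:360,240:560],(640,600),interpolation=cv2.INTER_CUBIC)[:,:,::-1])"
```

```text
t 26.13 pos [0.5559 0.1776 0.2039] rot [3.139 0.404 0.099] F [-0.7 -6.3 -5.7] w 0.0118 gf 40.0 q [ 0.53  0.48  0.18 -0.16 -1.64  1.16]
ey 0.12125306593524858 qd 0.0028312379877689507
```

View pics/c11.png

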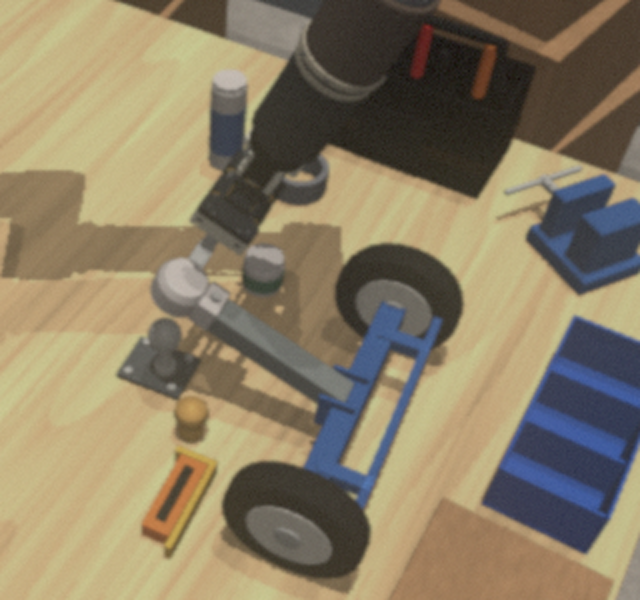

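c11: the coupler at (180,285) is well above the bare ball at (165,335). The chock at (178,495) is home in the corner, the bystanders stand untouched, and the grip holds still.

```bash
python3 -c "
from station import arm
print(arm.job_done())"
```

```text
the job is handed in; nothing more can be done
None
```

The job is handed in: the chock is home against the fence and the stop, and the latch is pulled about 17 mm. The tongue is held raised and still at about 0.40 rad with the coupler clear of the ball, and the pictures show nothing else moved.

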